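# Unclamp the wash basket and nest the dippers

### The job

Unload the clamped wash basket: flip the red lever on the ratchet to its loosening side, then work the ratchet handle back and forth until the clamp is fully loosened, swing the blue hold-down bar clear of the basket as far as it goes, and lift the dippers out. Nest every dipper upright and fully seated in the white-sleeved one on the round mat, with all the handles turned at least an eighth of a turn apart so that they clear each other, and leave the nest standing on the mat with the bar still open. Do not knock over the glass flask or the bottle.

Things in the scene. Friction and masses are not known exactly. Their poses are not given: they have to be found in the camera images.
- dipper_a_center (a point): stainless conical dipper (beaker) with blue handle sleeve, 56 mm tall, 38 mm across the foot, 66 mm across the rim, about 120 g; solid raised bottom 20 mm thick, walls 2.4 mm, so a dipper nested in another stands 20 mm above it. Starts in the basket, handle over its near side; may be absent. This point: on its axis, 28 mm above the foot; z up its axis, x towards its handle.
- dipper_a_grip (a point): Handle of the blue dipper. From its rim a level hooked handle runs straight out: a strap 14 mm wide and 12 mm high (top 56 mm above the foot) out to 90 mm from the dipper's axis, then a leg hanging down at its end to 12 mm above the foot. Same-way handles would foul each other. This point: middle of the strap, 63 mm out from the axis, 50 mm above the foot; x points outward along the handle.
- dipper_b_center (a point): stainless conical dipper (beaker) with green handle sleeve, 56 mm tall, 38 mm across the foot, 66 mm across the rim, about 120 g; solid raised bottom 20 mm thick, walls 2.4 mm, so a dipper nested in another stands 20 mm above it. Starts in the basket, handle over its near side; may be absent. This point: on its axis, 28 mm above the foot; z up its axis, x towards its handle.
- dipper_b_grip (a point): Handle of the green dipper. From its rim a level hooked handle runs straight out: a strap 14 mm wide and 12 mm high (top 56 mm above the foot) out to 90 mm from the dipper's axis, then a leg hanging down at its end to 12 mm above the foot. Same-way handles would foul each other. This point: middle of the strap, 63 mm out from the axis, 50 mm above the foot; x points outward along the handle.
- dipper_c_center (a point): stainless conical dipper (beaker) with yellow handle sleeve, 56 mm tall, 38 mm across the foot, 66 mm across the rim, about 120 g; solid raised bottom 20 mm thick, walls 2.4 mm, so a dipper nested in another stands 20 mm above it. Starts in the basket, handle over its near side; may be absent. This point: on its axis, 28 mm above the foot; z up its axis, x towards its handle.
- dipper_c_grip (a point): Handle of the yellow dipper. From its rim a level hooked handle runs straight out: a strap 14 mm wide and 12 mm high (top 56 mm above the foot) out to 90 mm from the dipper's axis, then a leg hanging down at its end to 12 mm above the foot. Same-way handles would foul each other. This point: middle of the strap, 63 mm out from the axis, 50 mm above the foot; x points outward along the handle.
- dipper_base_center (a point): stainless conical dipper (beaker) with white handle sleeve, 56 mm tall, 38 mm across the foot, 66 mm across the rim, about 120 g; solid raised bottom 20 mm thick, walls 2.4 mm, so a dipper nested in another stands 20 mm above it. It stands on the round mat from the start and is the bottom of the nest. This point: on its axis, 28 mm above the foot; z up its axis, x towards its handle.
- dipper_base_grip (a point): Handle of the white dipper. From its rim a level hooked handle runs straight out: a strap 14 mm wide and 12 mm high (top 56 mm above the foot) out to 90 mm from the dipper's axis, then a leg hanging down at its end to 12 mm above the foot. Same-way handles would foul each other. This point: middle of the strap, 63 mm out from the axis, 50 mm above the foot; x points outward along the handle.
- rack: Clamped wash basket, fixed. Plate 4 mm thick, basket 88 (x) x 254 (y) mm, wire sides 34 mm high; origin on the worktop under the basket's centre, x away from the robot at yaw 0, y along the row of dippers, which stand on the plate some 80 mm apart. The clamp spindle is upright at x = 20, y = -155 mm; a forked keeper (top 76 mm high) at y = +138 mm.
- ratchet_head (a point): Centre of the top of the round ratchet head (68 mm across), on the upright spindle axis, 128 mm above the worktop.
- ratchet_grip (a point): Middle of the black grip of the ratchet handle: 125 mm from the spindle axis, 120 mm above the worktop; the grip is 18 mm wide, 16 mm high, 50 mm long (the handle ends 150 mm from the axis). x points outward along the handle. Swinging it takes about 6 to 8 N there when it drives, 3 N when it clicks back.
- ratchet (a joint): Swing of the ratchet handle about the spindle, rad, -0.65 to 0.65, counterclockwise from above positive; at 0 it points along the rack's -y. It stays where it is left.
- lever (a joint): Red reversing lever on the ratchet, hinged 48 mm from the spindle axis on the handle's centre line, rad, counterclockwise from above positive. It snaps over centre and rests 0.25 to 0.4 to either side. The ratchet drives towards the side on which the tab lies and clicks freely the other way. Starts about -0.4, clockwise side: tightening; positive: loosening.
- lever_tab (a point): Middle of the red lever's upright tab: 16 mm along the lever, 9 mm thick, standing 129 to 157 mm above the worktop (this point 146 mm), 36 mm from the lever's hinge towards the handle's end. About 2 N sideways flips it.
- spindle (a joint): Turn of the clamp spindle, rad, 0 (clamped) to 2.6 (fully loosened), counterclockwise from above loosens. It raises the hold-down bar 10 mm per rad. Ratchet teeth are 0.39 rad apart, so several strokes are needed.
- bar (a joint): Swing of the blue hold-down bar about the spindle, rad, 0 = over the dippers with its nose in the keeper, up to 1.35 = swung clear; it swings clockwise from above, away from the robot and the dippers' handles. The keeper holds it until the spindle is turned by about 1.3 rad. Light friction.
- bar_knob (a point): Middle of the black round knob on the bar, 20 mm across and 30 mm tall, 110 mm from the spindle axis; 89 mm above the worktop when clamped and 115 mm when fully raised. The bar's top is 15 mm below this point.
- mat_top (a point): Centre of the top of a round black rubber mat, 230 mm across, 3 mm thick, fixed.
- flask: Conical glass flask with pink contents, 69 mm across, 101 mm tall, loose; bystander, origin under its centre.
- media_bottle: Clear bottle with orange cap, 56 mm across, 102 mm tall, loose; bystander, origin under its centre.
- dipper_a: The blue-sleeved dipper as a whole; origin at the centre of its foot, x towards its handle, z up.
- dipper_b: The green-sleeved dipper as a whole; origin at the centre of its foot, x towards its handle, z up.
- dipper_c: The yellow-sleeved dipper as a whole; origin at the centre of its foot, x towards its handle, z up.
- dipper_base: The white-sleeved dipper as a whole; origin at the centre of its foot, x towards its handle, z up.
Mind the look-alikes: they are no part of the job. Leave any purple look-alike of the dipper_a alone.

How it is judged:
By the outcome, as a careful person would: the job done as asked, in the order asked, and still so for the second after the job is handed in, with the robot touching nothing.
Of dipper_a, dipper_b, dipper_c only 2 to 3 are there at a start; the rules pass over those that are not, and their reading is None.
At some moment in a run one of dipper_base may be knocked a few centimetres aside while the robot is not near it.
It also fails if it takes over 200 s, if anything falls off the work surface, if the arm or the gripper's body presses on something with over 40 N, if the wrist force passes 120 N, or if a joint passes its speed limit or range.

### The arm

A 6-joint arm with a two-finger parallel gripper is mounted at the origin on a cart in front of the work surface, level with it; the furniture and walls round the work are solid. World frame = base frame: x ahead of the robot, y to its left, z up, the work surface at z = 0. Lengths are in m, angles in degrees, forces in N, time in s.
With the tool pointing down it reaches from about 0.3 to 0.95 m from the base axis. Payload 3.1 kg.
Tool frame: the origin (TCP) lies midway between the tips of the shut fingers; the grasp point (between the pads) lies 19 mm behind it; z points along the fingers, y is the direction in which the jaws open and shut (so a half turn about z gives the same grasp; the last joint's range is limited). The gripper opens to 85 mm and grips with 20 to 120 N. Pads are 22 mm wide; open, the fingers measure 114 mm over their backs; the gripper's body (76 mm by 85 mm) begins 54 mm behind the grasp point. The pads swing forward as they close: fully open they stand 13 mm farther back than shut.
Start: joints at [63.616, 17.653, 93.61, -0, 68.738, -3.994], TCP at [0.238, 0.578, 0.231] pointing down, gripper open.
Joint ranges: [-175.34, 175.34], [-45.06, 112.39], [2.9, 150.54], [-68.45, 248.45], [3.09, 151.38], [-168.51, 168.51]. Speed limits (degrees/s): [159.86, 159.86, 180, 180, 180, 180].

### API

Orientations are given as [roll, pitch, yaw] about the fixed x, y, z axes, in that order (R = Rz(yaw) Ry(pitch) Rx(roll)).
In Python, from station import * gives the robot as it stands. The module is installed in compiled form; this text tells all that it offers.
- The arm moves only by the tool apply_moves, never from a script. Its argument "rows" is text: rows parted by semicolons, each of 7 numbers parted by spaces: the turn, a rotation vector about the tool's x, y, z in degrees, then the shift along the tool's x, y, z in mm, then the opening in per cent of the stroke, from 0 (shut) to 100 (fully open). In form: ax ay az x y z grip; .... A call has 1 to 20 rows; each row shifts and turns the commanded pose from where the row before left it, along the tool's axes as they then stand; what a row does not reach is not made up. A row lasts 1/8 s, in which the tool goes at most 62.5 mm and 10.7 degrees, less where a joint would pass 70% of its speed; a pose out of reach is approached as far as the arm can. A call is refused whole if a number of a shift passes 62.5 or a number of a turn 10.7, either way. A call with a gripper value outside its range is refused whole. The fingers move at their own pace and stop on an object; the grip force is fixed at half the most. Time passes only in rows, so rows that do not move let the fingers close. It gives the time, the measured TCP pose, the force and the opening at its end, in the units of the state.
- sense(): the state, without advancing time (a new reading comes with each control period).
- get_image(name): name is "scene" or "top" or "wrist"; returns a dict with "color" (384x512x3 uint8, blue, green, red), "K" (3x3 intrinsics, pixels), "pose" (4x4, takes a point from camera to world coordinates). Camera axes: x right, y up, looking along -z (the intrinsics and any distortion apply to the point x, -y, -z); pixel columns grow to the right and rows downward; lengths in m; the calibration is good to about 2 mm. The wrist camera is an equidistant fisheye: a pixel r from the principal point sees the ray r / f radians off the axis. A picture is of the moment at which its call begins. There is no depth.
- job_done(): hands the job in, once; it reports no verdict.
The state is a dict: "clock": time; "q": joint angles; "joint_velocities": joint speeds; "effort": joint torques, N m; "tool_pos": TCP position; "eef_rot": TCP orientation; "ft_force": force on the tool from outside, world axes, zero at the start; "ft_torque": the same for the moment, N m; "gripper_width": finger opening in m.
Only numpy, scipy, OpenCV 4.12 (cv2) and the standard library are available. Lean on these libraries where they do the work, as an engineer would, in place of code of your own. Each camera call takes 0.05 s, during which the arm holds its last target.

## Working session

There is one attempt and no reset: what is moved stays moved. The work goes in short steps, Python scripts to look and compute and a tool call to move; the robot and the scene stay as the last step left them, time stands still between calls to the robot, and variables do not carry over. Pictures are saved under pics/ and viewed, and the job is handed in when it is done.

Besides the shell and the picture viewer there is one more tool, called as a command line: name --argument value ..., lists and objects as JSON in quotes. apply_moves: Moves the arm, as the interface text tells. Its arguments: {"type":"object","properties":{"rows":{"type":"string"}},"required":["rows"]}

```bash
mkdir -p pics; python3 - <<'E'
from station import *
import cv2
for n in ("scene","top","wrist"):
    im=get_image(n); cv2.imwrite(f"pics/{n}0.png",im["color"]); print(n,im["K"].tolist(),im["pose"].round(4).tolist())
print(sense())
E
```

```text
scene [[441.67737507305054, 0.0, 252.70830293533538], [0.0, 441.67737507305054, 191.41574470690122], [0.0, 0.0, 1.0]] [[0.5875, 0.4098, -0.6978, -0.3945], [-0.8092, 0.2885, -0.5118, -0.6835], [-0.0084, 0.8653, 0.5011, 0.7637], [0.0, 0.0, 0.0, 1.0]]
top [[346.38521067175424, 0.0, 257.74448674085824], [0.0, 346.38521067175424, 191.57361286257765], [0.0, 0.0, 1.0]] [[0.002, 0.9926, -0.1215, 0.3738], [-1.0, 0.0021, 0.0007, 0.004], [0.0009, 0.1215, 0.9926, 1.2503], [0.0, 0.0, 0.0, 1.0]]
wrist [[297.3186396354542, 0.0, 261.0047000112723], [0.0, 297.3186396354542, 192.37628636453485], [0.0, 0.0, 1.0]] [[0.3808, -0.8844, -0.2698, 0.1678], [0.9246, 0.3636, 0.1133, 0.6059], [-0.0022, -0.2926, 0.9562, 0.3725], [0.0, 0.0, 0.0, 1.0]]
{'clock': 0.15, 'q': array([ 6.36125836e+01,  1.76955110e+01,  9.36705470e+01,  2.26324368e-04,
        6.87387752e+01, -3.99316102e+00]), 'joint_velocities': array([ 0.07743111, -0.18474445, -0.29377968, -0.02859341,  0.03549466,
        0.05920268]), 'effort': array([ 6.31425628e-04, -4.15800226e+01, -2.77149528e+01, -2.00057980e-04,
        5.97506543e-03,  2.86083178e-05]), 'tool_pos': array([0.23784836, 0.57728571, 0.23030256]), 'eef_rot': array([-1.79895436e+02, -7.51056640e-03,  1.57605656e+02]), 'ft_force': array([ 1.24961185,  0.41356872, -0.09960114]), 'ft_torque': array([-0.01898361,  0.0295802 ,  0.01670616]), 'gripper_width': 0.08554336695655651}
```

View pics/scene0.png

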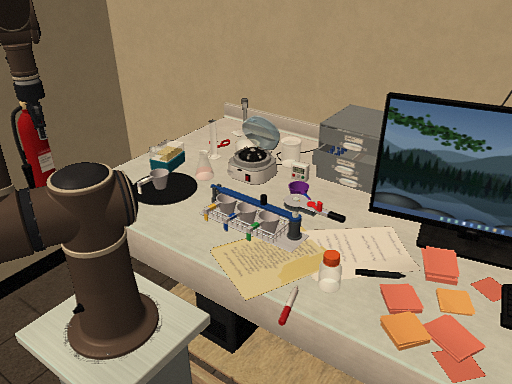

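View pics/top0.png

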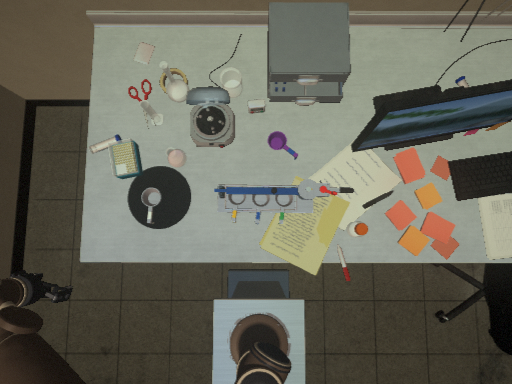

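View pics/wrist0.png

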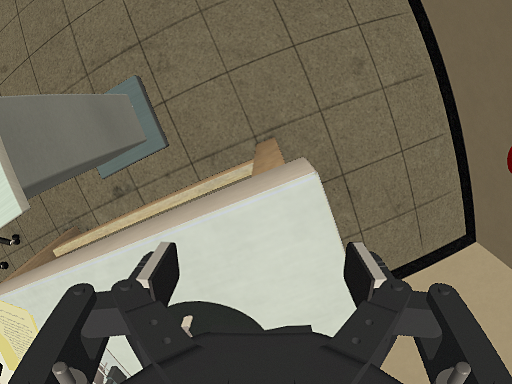

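The top view shows:
- The rack runs along image x from about (218,198) to (312,198), with yellow, blue and green handles at (235,216), (258,217) and (282,216).
- The ratchet head is at (308,189), the red lever at (327,189), the grip at (345,190), and the white dipper on the mat at (151,198).
- The purple look-alike is at (277,141), the flask at (176,157) and the orange-capped bottle at (361,229).

Look-alikes:
- The red pen at (344,264) and the red scissors could pass for the red lever.
- The purple dipper could pass for a blue one.
- The black pen at (377,199) could pass for the grip.

Next I'll take a close crop.

```bash
cat > h.py <<'E'
from station import *
import cv2, numpy as np
from scipy.spatial.transform import Rotation as R
def ray(im,u,v,fish=False):
    K=im["K"];x=(u-K[0,2])/K[0,0];y=(v-K[1,2])/K[1,1]
    if fish:
        r=np.hypot(x,y); s=np.sin(r)/r if r>1e-9 else 1; d=np.array([x*s,-y*s,-np.cos(r)])
    else: d=np.array([x,-y,-1.])
    d=im["pose"][:3,:3]@d; return im["pose"][:3,3],d/np.linalg.norm(d)
def onz(im,u,v,z,fish=False):
    o,d=ray(im,u,v,fish); return o+d*(z-o[2])/d[2]
def proj(im,p,fish=False):
    T=np.linalg.inv(im["pose"]);c=T[:3,:3]@np.array(p)+T[:3,3];K=im["K"]
    x,y,z=c[0],-c[1],-c[2]
    if fish:
        r=np.hypot(x,y);t=np.arctan2(r,z);x,y=(x/r*t,y/r*t) if r>1e-9 else (0,0)
    else: x,y=x/z,y/z
    return np.array([K[0,0]*x+K[0,2],K[1,1]*y+K[1,2]])
def tri(*rays):
    A=np.zeros((3,3));b=np.zeros(3)
    for o,d in rays:
        P=np.eye(3)-np.outer(d,d);A+=P;b+=P@o
    p=np.linalg.solve(A,b);return p,[np.linalg.norm((np.eye(3)-np.outer(d,d))@(p-o)) for o,d in rays]
def blobs(img,lo,hi,box=None,mn=3):
    h=cv2.cvtColor(img,cv2.COLOR_BGR2HSV);m=cv2.inRange(h,np.array(lo),np.array(hi))
    if box: 
        k=np.zeros_like(m);x0,y0,x1,y1=box;k[y0:y1,x0:x1]=255;m&=k
    n,l,s,c=cv2.connectedComponentsWithStats(m)
    return [(s[i,4],c[i].round(2).tolist(),s[i,:4].tolist()) for i in range(1,n) if s[i,4]>=mn]
E
python3 - <<'E'
from h import *
t=cv2.imread("pics/top0.png");s=cv2.imread("pics/scene0.png")
cv2.imwrite("pics/tc.png",cv2.resize(t[130:250,125:375],None,fx=3.2,fy=3.2,interpolation=cv2.INTER_CUBIC))
cv2.imwrite("pics/sc.png",cv2.resize(s[135:295,130:355],None,fx=3.5,fy=3.5,interpolation=cv2.INTER_CUBIC))
E
```

```text
(no output)
```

View pics/tc.png

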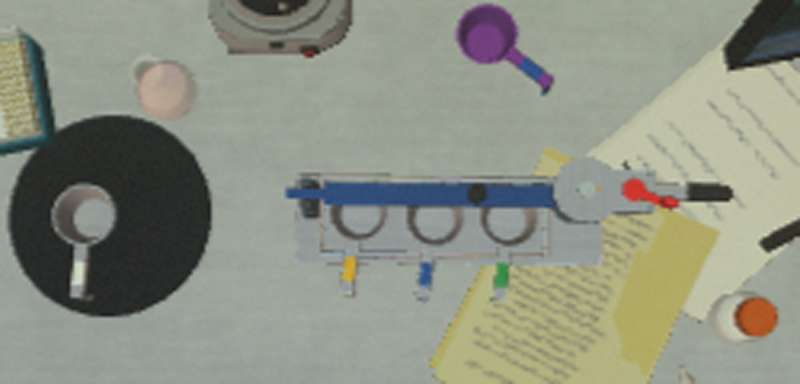

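View pics/sc.png

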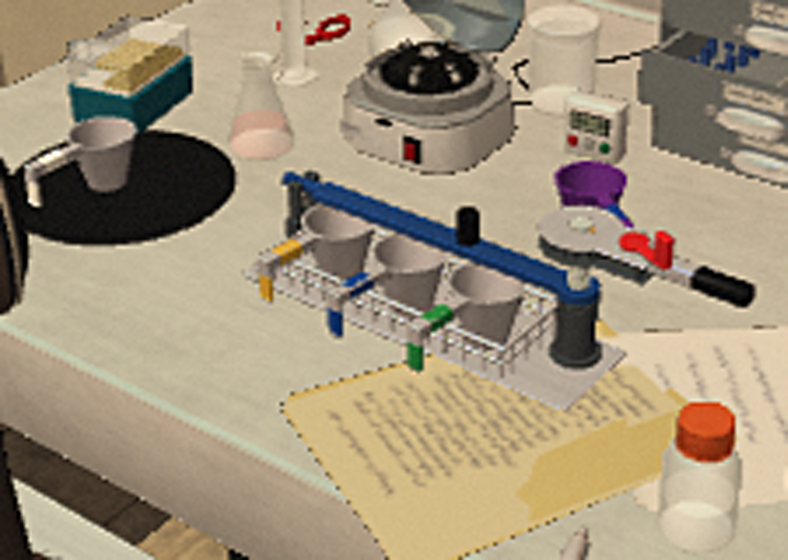

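All three dippers are in the basket. The ratchet's red lever, its head and the bar knob are easy to tell apart in the crop. Next I'll measure positions.

```bash
python3 - <<'E'
from h import *
t=get_image("top");s=get_image("scene")
box=(120,130,375,250);sb=(130,135,380,300)
for n,lo,hi in [("yel",(20,130,120),(30,255,255)),("blu",(100,120,60),(125,255,255)),("grn",(50,100,60),(80,255,255)),("red",(0,150,120),(4,255,255)),("red2",(174,150,120),(180,255,255)),("dark",(0,0,0),(180,110,45)),("purp",(130,80,50),(160,255,255)),("orange",(5,180,120),(12,255,255))]:
    print(n,"top",[b for b in blobs(t["color"],lo,hi,box) if b[0]>3]);print("   scene",[b for b in blobs(s["color"],lo,hi,sb) if b[0]>6])
E
```

```text
yel top [(np.int32(25), [233.92, 213.84], [232, 210, 5, 8])]
   scene [(np.int32(25), [175.12, 151.8], [170, 149, 12, 8]), (np.int32(17), [167.18, 156.53], [165, 154, 6, 7]), (np.int32(17), [211.41, 205.18], [208, 203, 7, 5]), (np.int32(14), [205.64, 217.21], [204, 214, 4, 7]), (np.int32(13), [302.31, 228.31], [300, 226, 6, 5]), (np.int32(29), [223.9, 244.69], [213, 241, 25, 8]), (np.int32(7), [322.57, 247.71], [321, 246, 5, 4]), (np.int32(47), [317.94, 261.21], [314, 253, 9, 18]), (np.int32(18), [303.61, 257.22], [299, 255, 10, 6]), (np.int32(21), [290.81, 262.9], [285, 260, 14, 7]), (np.int32(10), [280.3, 274.7], [279, 272, 4, 5]), (np.int32(16), [300.81, 274.44], [295, 272, 13, 6])]
blu top [(np.int32(23), [290.83, 151.26], [288, 149, 7, 6]), (np.int32(318), [244.86, 190.29], [215, 187, 58, 7]), (np.int32(127), [286.72, 190.65], [275, 188, 23, 7]), (np.int32(17), [257.76, 214.88], [257, 212, 3, 7])]
   scene [(np.int32(22), [332.05, 148.95], [330, 146, 5, 7]), (np.int32(18), [342.72, 150.44], [341, 148, 6, 6]), (np.int32(10), [338.1, 152.4], [337, 150, 3, 5]), (np.int32(540), [256
[... 1468 characters left out ...]
[311, 211, 4, 4]), (np.int32(90), [336.36, 216.37], [328, 211, 17, 12]), (np.int32(60), [297.3, 229.92], [294, 221, 7, 17]), (np.int32(9), [296.67, 238.56], [293, 237, 8, 3]), (np.int32(8), [130.5, 268.88], [130, 266, 3, 7]), (np.int32(143), [367.84, 272.44], [356, 269, 24, 8]), (np.int32(124), [133.35, 289.55], [130, 274, 11, 26]), (np.int32(51), [200.55, 296.82], [196, 292, 13, 8])]
purp top [(np.int32(273), [277.53, 140.64], [268, 132, 21, 18]), (np.int32(16), [295.12, 154.69], [293, 153, 5, 5])]
   scene [(np.int32(214), [298.27, 187.13], [289, 181, 20, 13])]
orange top [(np.int32(103), [361.2, 228.92], [356, 224, 12, 11])]
   scene [(np.int32(231), [330.94, 257.71], [323, 250, 17, 17])]
```

```bash
python3 - <<'E'
from h import *
t=get_image("top");s=get_image("scene")
f=lambda n,u,v,z:print(n,onz(t,u,v,z).round(4)[:2])
cr=lambda x,y:(x/3.2+125,y/3.2+130)
f("bar left end",215.5,190.2,.074);f("bar right",297,190.7,.074)
f("head",*cr(588,189),.128);f("knob top",*cr(477,193.5),.104)
f("grip",*cr(710,192),.120);f("gripend",*cr(732,193),.120)
f("tab",*cr(634,188),.157);f("leverend",*cr(634,188),.13)
for n,u,v in [("yel",350,267),("blu",425.5,271),("grn",502,271)]: f(n+" sleeve",*cr(u,v),.056)
for n,u,v in [("yelrim",360,212),("blurim",435,216),("grnrim",511,216)]: f(n+" rim",*cr(u,v),.060)
f("base rim",*cr(84,213),.059); f("base handle end",*cr(79,270),.059);f("mat",160,197.6,.003)
print("mat",onz(t,129,197,.003).round(4),onz(t,191,197,.003).round(4))
f("flask",*cr(165,90),.02);f("bottlecap",361.2,228.9,.1);f("purp",277.5,140.6,.05)
kt=ray(t,*cr(477,193.5));ks=ray(s,263.3,194.5);print("knob tri",tri(kt,ks))
# tab in scene: top of tab crop
print("tab tri",tri(ray(t,*cr(634,188)),ray(s,664/3.5+130,233/3.5+135)),tri(ray(t,*cr(632,186)),ray(s,628/3.5+130,240/3.5+135)))
cv2.imwrite("pics/tl.png",cv2.resize(t["color"][175:205,295:360],None,fx=12,fy=12,interpolation=cv2.INTER_CUBIC))
cv2.imwrite("pics/sl.png",cv2.resize(s["color"][185:235,275:355],None,fx=9,fy=9,interpolation=cv2.INTER_CUBIC))
E
```

```text
bar left end [0.5222 0.1478]
bar right [ 0.5211 -0.1312]
head [ 0.5198 -0.1634]
knob top [ 0.5179 -0.0512]
grip [ 0.518 -0.29 ]
gripend [ 0.517  -0.3126]
tab [ 0.5171 -0.2049]
leverend [ 0.5206 -0.21  ]
yel sleeve [0.4439 0.0836]
blu sleeve [0.4397 0.0022]
grn sleeve [ 0.4399 -0.0801]
yelrim rim [0.5031 0.0731]
blurim rim [ 0.4989 -0.0079]
grnrim rim [ 0.4991 -0.0899]
base rim [0.5015 0.3714]
base handle end [0.4399 0.3743]
mat [0.5038 0.3568]
mat [0.5057 0.4691 0.003 ] [0.5062 0.2447 0.003 ]
flask [0.6458 0.2973]
bottlecap [ 0.3911 -0.3387]
purp [ 0.7034 -0.0667]
knob tri (array([ 0.51763546, -0.05154605,  0.11048465]), [np.float64(0.0008269778162963361), np.float64(0.0008269778162963529)])
tab tri (array([ 0.52619339, -0.21820872,  0.1383411 ]), [np.float64(0.011510059850648813), np.float64(0.011510059850648678)]) (array([ 0.52086843, -0.20549222,  0.13318555]), [np.float64(0.0023333605741686046), np.float64(0.0023333605741686554)])
```

View pics/tl.png

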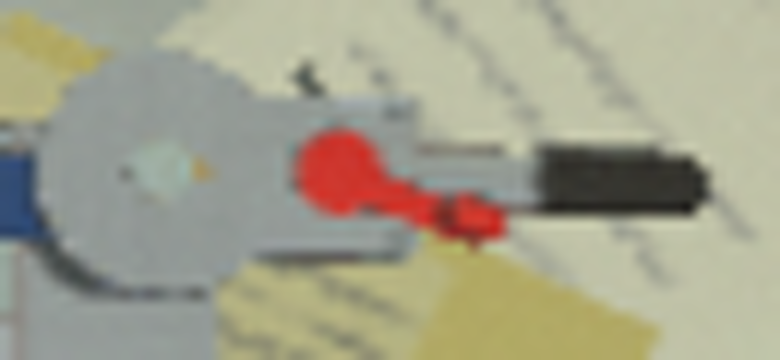

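View pics/sl.png

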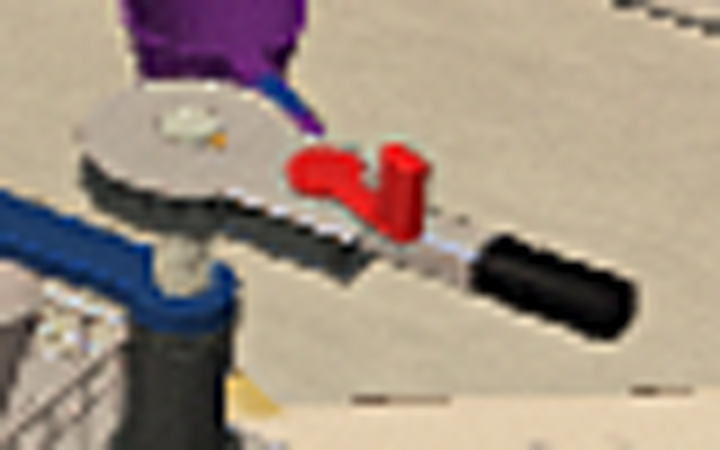

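apply_moves --rows "0 0 9.66 0 0 0 0;0 0 9.66 0 0 0 0;0 0 9.66 0 0 0 0;0 0 9.66 0 0 0 0;0 0 9.66 0 0 0 0;0 0 9.66 0 0 0 0;0 0 9.65 0 0 0 0"

```text
clock: 1.23
tool_pos: [0.2381, 0.5778, 0.2312]
eef_rot: [-180.0, 0.0, 89.7]
ft_force: [0.2, 0.7, 0.2]
gripper_width: 0.0001
```

apply_moves --rows "0 0 0 -58 14 0 0;0 0 0 -58 14 0 0;0 0 0 -58 14 0 0;0 0 0 -58 14 0 0;0 0 0 -58 14 0 0;0 0 0 -58 14 0 0;0 0 0 -58 14 0 0;0 0 0 -58 14 0 0;0 0 0 -58 14 0 0;0 0 0 -58 14 0 0;0 0 0 -58 14 0 0;0 0 0 -58 14 0 0;0 0 0 -58 14 0 0;0 0 0 -58 14 0 0;0 0 0 0 0 0 0"

```text
clock: 3.1
tool_pos: [0.4349, -0.238, 0.2316]
eef_rot: [179.9, 0.1, 89.7]
ft_force: [0.3, 1.0, -0.5]
gripper_width: -0.0001
```

```bash
python3 - <<'E'
from h import *
w=get_image("wrist");np.savez("w1.npz",**w);cv2.imwrite("pics/w1.png",cv2.resize(w["color"],(768,576)))
s=sense();print(s["tool_pos"],s["eef_rot"],s["q"],s["gripper_width"])
print(w["pose"].round(3).tolist())
for p in [(.52,-.163,.128),(.52,-.288,.128),(.506,-.243,.157)]:print(proj(w,p,True)*1.5)
E
```

```text
[ 0.43402949 -0.23565256  0.23112378] [-1.79977243e+02 -2.94056474e-02  8.98080451e+01] [-3.35602197e+01  3.07419632e+00  1.10876684e+02  1.31721890e-02
  6.60842992e+01 -3.33736143e+01] 0.00024164758336539177
[[1.0, 0.005, -0.0, 0.434], [-0.005, 0.956, 0.294, -0.163], [0.002, -0.294, 0.956, 0.374], [0.0, 0.0, 0.0, 1.0]]
[543.26175869 159.36335346]
[527.49600295 361.83713277]
[526.57887663 311.19341136]
```

View pics/w1.png

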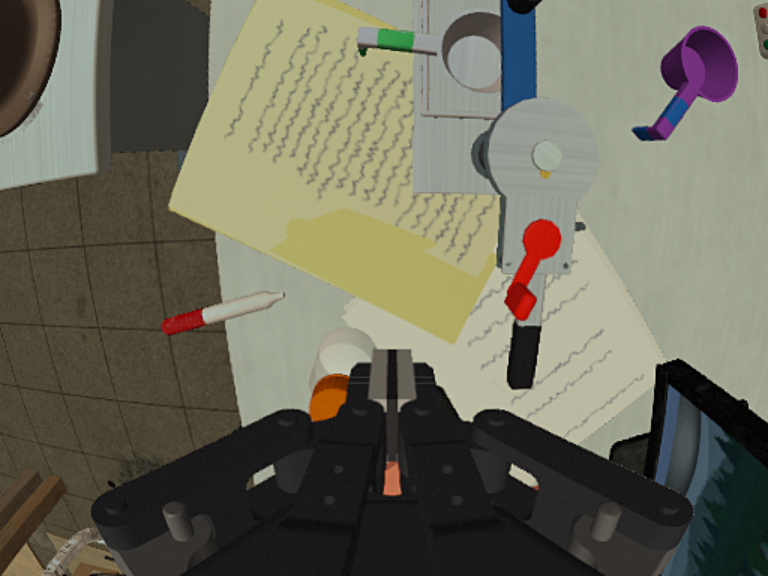

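The wrist view shows the ratchet head at (547,156), the lever hinge at (542,239), the tab at (520,300) on the robot (clockwise) side, and the grip at (524,356).

```bash
python3 - <<'E'
from h import *
w=dict(np.load("w1.npz"))
for n,u,v,z in [("head",547,155,.130),("hinge",542,239,.131),("tabtop",521,292,.157),("tabbase",521,317,.129),("grip",524,356,.128),("gripend",521,387,.12),("gripL",511,354,.12),("gripR",538,358,.12)]:
    print(n,onz(w,u/1.5,v/1.5,z,True).round(4))
print(blobs(w["color"],(0,150,100),(4,255,255),(330,130,400,230)))
E
```

```text
head [ 0.5215 -0.1604  0.13  ]
hinge [ 0.5206 -0.2086  0.131 ]
tabtop [ 0.5019 -0.2322  0.157 ]
tabbase [ 0.5121 -0.257   0.129 ]
grip [ 0.5172 -0.2838  0.128 ]
gripend [ 0.5205 -0.311   0.12  ]
gripL [ 0.5108 -0.2859  0.12  ]
gripR [ 0.5299 -0.2895  0.12  ]
[(np.int32(1086), [354.15, 176.42], [336, 146, 38, 68])]
```

apply_moves --rows "0 0 0 -4 15 30 0;0 0 0 -4 15 30 0;0 0 0 0 0 30 0;0 0 0 0 0 0 0;0 0 0 0 6 0 0;0 0 0 0 6 0 0;0 0 0 0 6 0 0;0 0 0 0 6 0 0;0 0 0 0 6 0 0;0 0 0 0 6 0 0;0 0 0 0 6 0 0;0 0 0 0 6 0 0;0 0 0 0 0 0 0"

```text
clock: 4.78
tool_pos: [0.5132, -0.242, 0.1414]
eef_rot: [179.9, -0.0, 90.0]
ft_force: [-1.0, -0.9, -0.1]
gripper_width: -0.0
```

```bash
python3 - <<'E'
from h import *
s=sense();print(s["tool_pos"],s["ft_force"])
w=get_image("wrist");cv2.imwrite("pics/w2.png",cv2.resize(w["color"],(768,576)))
t=get_image("top");cv2.imwrite("pics/tl2.png",cv2.resize(t["color"][165:215,290:365],None,fx=8,fy=8,interpolation=cv2.INTER_CUBIC))
E
```

```text
[ 0.51318117 -0.24197761  0.14138639] [-0.96312976 -0.86613912 -0.07231505]
```

View pics/w2.png

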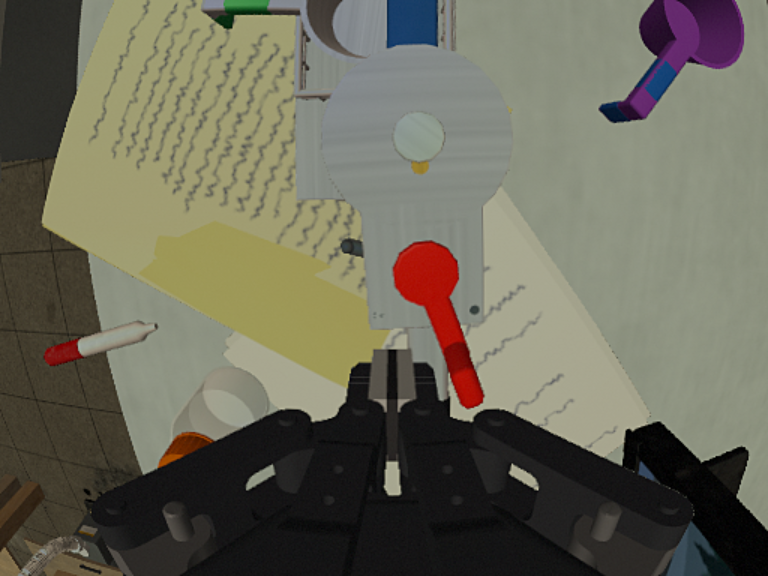

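The lever tab now lies on the +x (counterclockwise, loosening) side at (460,370). The handle is still straight. Next I'll straddle the grip.

apply_moves --rows "0 0 0 0 0 -30 45;0 0 0 -22 4 0 45;0 0 0 -22 3 0 45;0 0 0 0 0 0 45;0 0 0 0 0 31 45;0 0 0 0 0 31 45;0 0 0 0 0 0 45;0 0 0 0 0 0 26;0 0 0 0 0 0 26;0 0 0 0 0 0 26"

```text
clock: 6.12
tool_pos: [0.5194, -0.2863, 0.1101]
eef_rot: [180.0, 0.0, 90.0]
ft_force: [1.1, -0.0, 0.2]
gripper_width: 0.0222
```

```bash
python3 - <<'E'
from h import *
s=sense();print(s["tool_pos"],s["ft_force"],s["gripper_width"],s["q"])
w=get_image("wrist");cv2.imwrite("pics/w3.png",cv2.resize(w["color"],(768,576)))
E
```

```text
[ 0.51936895 -0.28625291  0.11005496] [ 1.06580107 -0.02561477  0.23388256] 0.022210562252966606 [-3.30671693e+01  2.21858082e+01  1.02996767e+02 -2.18949158e-03
  5.47687706e+01 -3.30717288e+01]
```

View pics/w3.png

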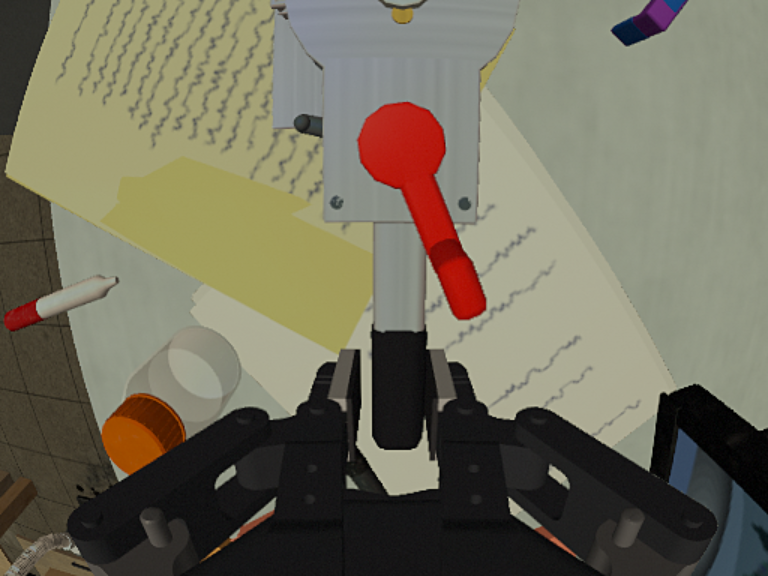

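apply_moves --rows "0 0 -4.44 0 9.7 0 26;0 0 -4.44 0 9.7 0 26;0 0 -4.44 0 9.7 0 26;0 0 -4.44 0 9.7 0 26;0 0 -4.44 0 9.7 0 26;0 0 -4.44 0 9.7 0 26;0 0 -4.44 0 9.7 0 26;0 0 -4.44 0 9.7 0 26;0 0 0 0 0 0 26"

```text
clock: 7.3
tool_pos: [0.5914, -0.2656, 0.1094]
eef_rot: [-179.9, -0.1, 125.5]
ft_force: [-3.1, -0.7, 1.7]
gripper_width: 0.022
```

```bash
python3 - <<'E'
from h import *
s=sense();p=s["tool_pos"];print(p,s["eef_rot"],s["ft_force"],s["gripper_width"])
d=p[:2]-[.5208,-.1615];print(np.hypot(*d),np.arctan2(d[0],-d[1]))
w=get_image("wrist");cv2.imwrite("pics/w4.png",cv2.resize(w["color"],(768,576)))
E
```

```text
[ 0.5913786  -0.26564964  0.10936626] [-1.79853512e+02 -1.09518122e-01  1.25517611e+02] [-3.14096373 -0.65050277  1.68000928] 0.021988585714231686
0.12581131383401706 0.5955784684360623
```

View pics/w4.png

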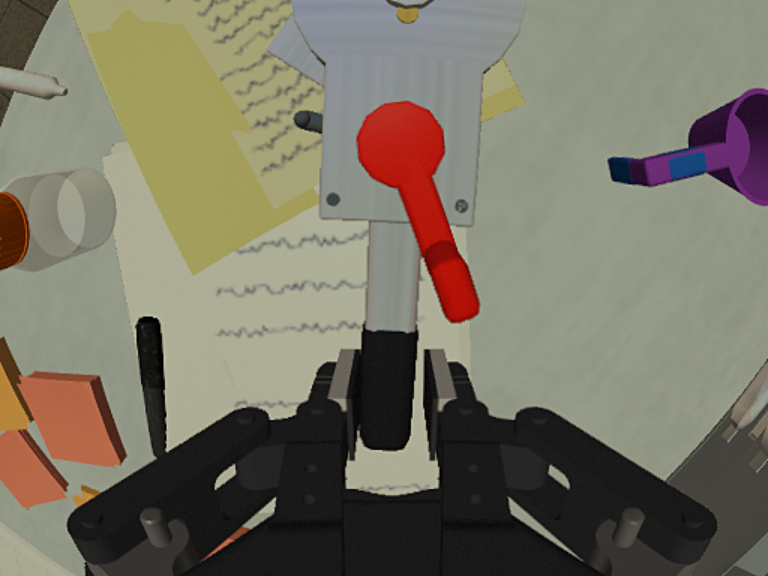

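apply_moves --rows "0 0 4.44 0 -9.7 0 26;0 0 4.44 0 -9.7 0 26;0 0 4.44 0 -9.7 0 26;0 0 4.44 0 -9.7 0 26;0 0 4.44 0 -9.7 0 26;0 0 4.44 0 -9.7 0 26;0 0 4.44 0 -9.7 0 26;0 0 4.44 0 -9.7 0 26;0 0 4.44 0 -9.7 0 26;0 0 4.44 0 -9.7 0 26;0 0 4.44 0 -9.7 0 26;0 0 4.44 0 -9.7 0 26;0 0 4.44 0 -9.7 0 26;0 0 4.44 0 -9.7 0 26;0 0 4.44 0 -9.7 0 26;0 0 4.44 0 -9.7 0 26;0 0 0 0 0 0 26"

```text
clock: 9.48
tool_pos: [0.4476, -0.2713, 0.1097]
eef_rot: [179.9, -0.0, 54.5]
ft_force: [-0.4, 0.1, -0.2]
gripper_width: 0.022
```

```bash
python3 - <<'E'
from h import *
s=sense();p=s["tool_pos"];print(p,s["eef_rot"],s["ft_force"],s["gripper_width"])
d=p[:2]-[.5208,-.1615];print(np.hypot(*d),np.arctan2(d[0],-d[1]))
w=get_image("wrist");cv2.imwrite("pics/w5.png",cv2.resize(w["color"],(768,576)))
E
```

```text
[ 0.44758757 -0.27134396  0.10969668] [ 1.79904751e+02 -2.34081791e-02  5.44787231e+01] [-0.38678987  0.09951392 -0.15874615] 0.022045133544147767
0.13200664763264003 -0.587896227852269
```

View pics/w5.png

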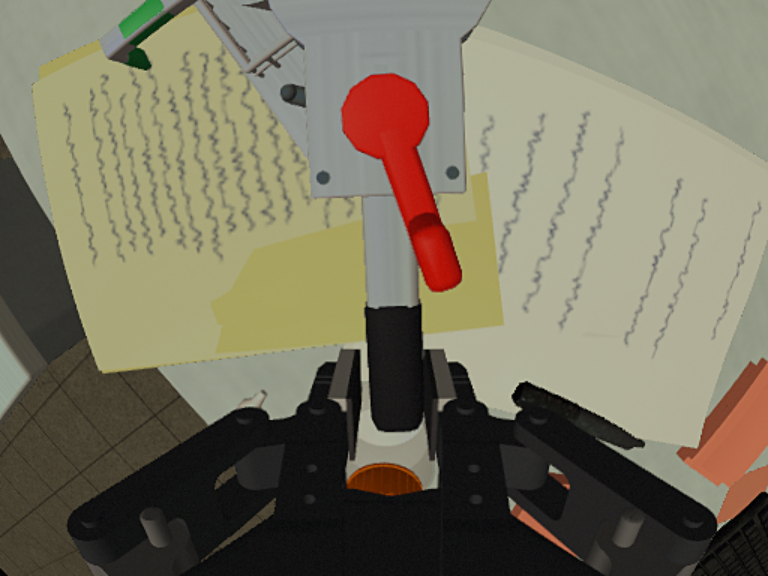

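apply_moves --rows "0 0 -4.44 0.4 10 0 26;0 0 -4.44 0.4 10 0 26;0 0 -4.44 0.4 10 0 26;0 0 -4.44 0.4 10 0 26;0 0 -4.44 0.4 10 0 26;0 0 -4.44 0.4 10 0 26;0 0 -4.44 0.4 10 0 26;0 0 -4.44 0.4 10 0 26;0 0 -4.44 0.4 10 0 26;0 0 -4.44 0.4 10 0 26;0 0 -4.44 0.4 10 0 26;0 0 -4.44 0.4 10 0 26;0 0 -4.44 0.4 10 0 26;0 0 -4.44 0.4 10 0 26;0 0 -4.44 0.4 10 0 26;0 0 -4.44 0.4 10 0 26;0 0 0 0 0 0 26"

```text
clock: 11.65
tool_pos: [0.597, -0.2716, 0.1088]
eef_rot: [-179.9, -0.0, 125.5]
ft_force: [-1.8, -1.4, -0.3]
gripper_width: 0.0227
```

```bash
python3 - <<'E'
from h import *
s=sense();p=s["tool_pos"];print(p,s["eef_rot"],s["ft_force"],s["gripper_width"])
d=p[:2]-[.5208,-.1615];print(np.hypot(*d),np.arctan2(d[0],-d[1]))
t=get_image("scene");cv2.imwrite("pics/s6.png",cv2.resize(t["color"][165:265,195:355],None,fx=5,fy=5,interpolation=cv2.INTER_CUBIC))
E
```

```text
[ 0.59696482 -0.27159163  0.10877447] [-1.79906605e+02 -3.40312449e-02  1.25542659e+02] [-1.77570708 -1.43724271 -0.26929246] 0.022694728259135426
0.13387025985589415 0.6052224490562094
```

View pics/s6.png

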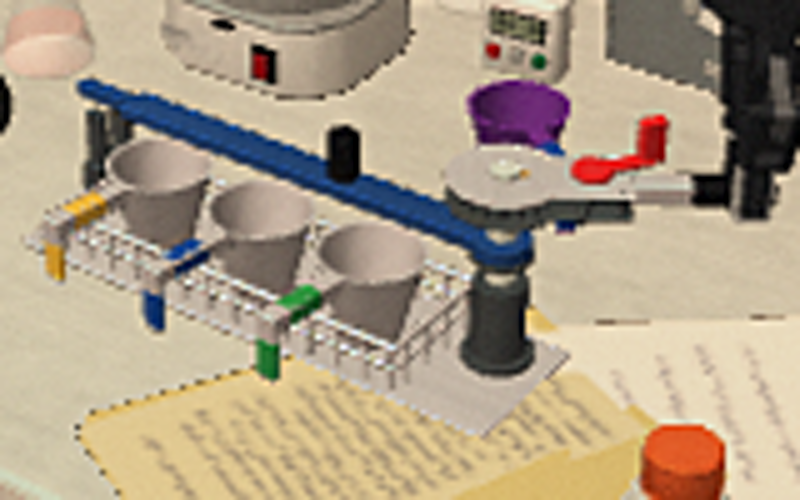

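apply_moves --rows "0 0 4.44 0.8 -10.1 0 26;0 0 4.44 0.8 -10.1 0 26;0 0 4.44 0.8 -10.1 0 26;0 0 4.44 0.8 -10.1 0 26;0 0 4.44 0.8 -10.1 0 26;0 0 4.44 0.8 -10.1 0 26;0 0 4.44 0.8 -10.1 0 26;0 0 4.44 0.8 -10.1 0 26;0 0 4.44 0.8 -9.9 0 26;0 0 4.44 0.8 -9.9 0 26;0 0 4.44 0.8 -9.9 0 26;0 0 4.44 0.8 -9.9 0 26;0 0 4.44 0.8 -9.9 0 26;0 0 4.44 0.8 -9.9 0 26;0 0 4.44 0.8 -9.9 0 26;0 0 4.44 0.8 -9.9 0 26;0 0 0 0 0 0 26"

```text
clock: 13.82
tool_pos: [0.4474, -0.2654, 0.1097]
eef_rot: [179.9, -0.0, 54.5]
ft_force: [-0.2, -0.2, -0.5]
gripper_width: 0.0221
```

```bash
python3 - <<'E'
from h import *
s=sense();p=s["tool_pos"];print(p,s["eef_rot"],s["ft_force"],s["gripper_width"])
d=p[:2]-[.5208,-.1615];print(np.hypot(*d),np.arctan2(d[0],-d[1]))
E
```

```text
[ 0.44741011 -0.26539739  0.10965474] [ 1.79924337e+02 -4.78513850e-02  5.44672408e+01] [-0.2258649  -0.22490201 -0.46162894] 0.022103355587616783
0.12720354914201196 -0.6149876658947966
```

apply_moves --rows "0 0 -4.44 0.4 9.9 0 26;0 0 -4.44 0.4 9.9 0 26;0 0 -4.44 0.4 9.9 0 26;0 0 -4.44 0.4 9.9 0 26;0 0 -4.44 0.4 9.9 0 26;0 0 -4.44 0.4 9.9 0 26;0 0 -4.44 0.4 9.9 0 26;0 0 -4.44 0.4 9.9 0 26;0 0 -4.44 0.4 9.9 0 26;0 0 -4.44 0.4 9.9 0 26;0 0 -4.44 0.4 9.9 0 26;0 0 -4.44 0.4 9.9 0 26;0 0 -4.44 0.4 9.9 0 26;0 0 -4.44 0.4 9.9 0 26;0 0 -4.44 0.4 9.9 0 26;0 0 -4.44 0.4 9.9 0 26;0 0 0 0 0 0 26"

```text
clock: 15.95
tool_pos: [0.5958, -0.266, 0.109]
eef_rot: [-179.9, 0.0, 125.6]
ft_force: [-1.7, -3.7, -0.9]
gripper_width: 0.0224
```

```bash
python3 - <<'E'
from h import *
s=sense();p=s["tool_pos"];print(p,s["eef_rot"],s["ft_force"],s["gripper_width"])
d=p[:2]-[.5208,-.1615];print(np.hypot(*d),np.arctan2(d[0],-d[1]))
t=get_image("scene");cv2.imwrite("pics/s7.png",cv2.resize(t["color"][165:265,195:355],None,fx=5,fy=5,interpolation=cv2.INTER_CUBIC))
E
```

```text
[ 0.59575126 -0.26596586  0.10895747] [-1.79941803e+02  3.39961181e-02  1.25556965e+02] [-1.69045131 -3.65547154 -0.88513753] 0.02237813738028246
0.12857218693594974 0.6223557030928515
```

View pics/s7.png

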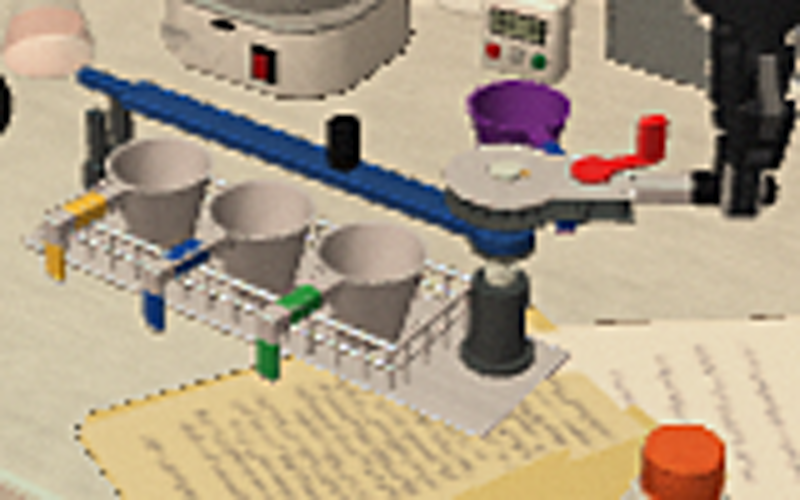

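apply_moves --rows "0 0 4.44 0.5 -9.9 0 26;0 0 4.44 0.5 -9.9 0 26;0 0 4.44 0.5 -9.9 0 26;0 0 4.44 0.5 -9.9 0 26;0 0 4.44 0.5 -9.9 0 26;0 0 4.44 0.5 -9.9 0 26;0 0 4.44 0.5 -9.9 0 26;0 0 4.44 0.5 -9.9 0 26;0 0 4.44 0.5 -9.9 0 26;0 0 4.44 0.5 -9.9 0 26;0 0 4.44 0.5 -9.9 0 26;0 0 4.44 0.5 -9.9 0 26;0 0 4.44 0.5 -9.9 0 26;0 0 4.44 0.5 -9.9 0 26;0 0 4.44 0.5 -9.9 0 26;0 0 4.44 0.5 -9.9 0 26;0 0 0 0 0 0 26"

```text
clock: 18.12
tool_pos: [0.4471, -0.2629, 0.1094]
eef_rot: [180.0, -0.1, 54.5]
ft_force: [0.3, -0.5, -0.5]
gripper_width: 0.0222
```

```bash
python3 - <<'E'
from h import *
s=sense();p=s["tool_pos"];print(p,s["eef_rot"],s["ft_force"],s["gripper_width"])
d=p[:2]-[.5208,-.1615];print(np.hypot(*d),np.arctan2(d[0],-d[1]))
sc=get_image("scene");t=get_image("top")
print([b for b in blobs(sc["color"],(0,0,0),(180,110,45),(250,175,280,215))])
for dz in (0,.010,.020,.026): print(proj(sc,(.519,-.0515,.089+dz)).round(1))
E
```

```text
[ 0.44711561 -0.26289599  0.1094244 ] [ 1.79986625e+02 -7.23491741e-02  5.44714834e+01] [ 0.30862524 -0.53145146 -0.46969734] 0.022227837132365327
0.12534167920927536 -0.628421132184332
[(np.int32(54), [263.33, 192.69], [261, 188, 6, 11])]
[263.2 200.6]
[263.3 197.7]
[263.3 194.8]
[263.3 193. ]
```

apply_moves --rows "0 0 -4.44 0.4 9.9 0 26;0 0 -4.44 0.4 9.9 0 26;0 0 -4.44 0.4 9.9 0 26;0 0 -4.44 0.4 9.9 0 26;0 0 -4.44 0.4 9.9 0 26;0 0 -4.44 0.4 9.9 0 26"

```text
clock: 18.98
tool_pos: [0.4993, -0.2852, 0.1086]
eef_rot: [-179.6, -0.1, 81.3]
ft_force: [-6.0, 0.2, 3.8]
gripper_width: 0.0223
```

apply_moves --rows "0 0 -4.44 0.4 9.9 0 26"

```text
clock: 19.1
tool_pos: [0.5092, -0.2866, 0.1086]
eef_rot: [-179.6, -0.1, 85.8]
ft_force: [-6.2, -1.7, 3.7]
gripper_width: 0.0223
```

apply_moves --rows "0 0 -4.44 0.4 9.9 0 26"

```text
clock: 19.23
tool_pos: [0.5182, -0.2872, 0.1086]
eef_rot: [-179.5, -0.1, 90.2]
ft_force: [-10.6, -2.6, 6.3]
gripper_width: 0.0221
```

```bash
python3 - <<'E'
from h import *
sc=get_image("scene")
print([b for b in blobs(sc["color"],(0,0,0),(180,110,45),(250,175,280,215))])
E
```

```text
[(np.int32(50), [263.4, 191.58], [261, 187, 6, 11])]
```

apply_moves --rows "0 0 -2.2 0.2 5 0 26"

```text
clock: 19.4
tool_pos: [0.5217, -0.2871, 0.1085]
eef_rot: [-179.3, -0.1, 92.4]
ft_force: [-13.5, -2.9, 6.7]
gripper_width: 0.0223
```

apply_moves --rows "0 0 -2.2 0.2 5 0 26"

```text
clock: 19.52
tool_pos: [0.5252, -0.2869, 0.1084]
eef_rot: [-179.1, -0.2, 94.6]
ft_force: [-15.7, -4.6, 9.3]
gripper_width: 0.0222
```

```bash
python3 - <<'E'
from h import *
sc=get_image("scene")
print([b for b in blobs(sc["color"],(0,0,0),(180,110,45),(250,175,280,215))]);print(sense()["ft_force"],sense()["tool_pos"])
E
```

```text
[(np.int32(51), [263.45, 191.43], [261, 187, 6, 10])]
[-14.23481455  -2.72813334   6.90720889] [ 0.52565621 -0.28695162  0.10840468]
```

apply_moves --rows "0 0 4.5 0 -10 0 26;0 0 0 0 -2 0 50;0 0 0 0 0 0 50;0 0 0 0 0 -40 50;0 0 0 0 0 -40 50;0 0 0 40 0 0 50;0 0 0 50 0 0 50;0 0 0 50 0 0 50;0 0 0 50 0 0 50;0 0 0 40 0 0 50;0 0 0 0 0 0 50;0 0 0 0 0 0 50"

```text
clock: 21.08
tool_pos: [0.5205, -0.0573, 0.1896]
eef_rot: [179.9, 0.0, 90.0]
ft_force: [0.3, 0.0, 0.1]
gripper_width: 0.0429
```

```bash
python3 - <<'E'
from h import *
s=sense();print(s["tool_pos"],s["eef_rot"],s["ft_force"])
w=get_image("wrist");np.savez("w6.npz",**w);cv2.imwrite("pics/w6.png",cv2.resize(w["color"],(768,576)))
E
```

```text
[ 0.52050228 -0.05733247  0.18957246] [1.79936006e+02 3.22720898e-02 8.99868719e+01] [0.30305397 0.0467385  0.1291286 ]
```

View pics/w6.png

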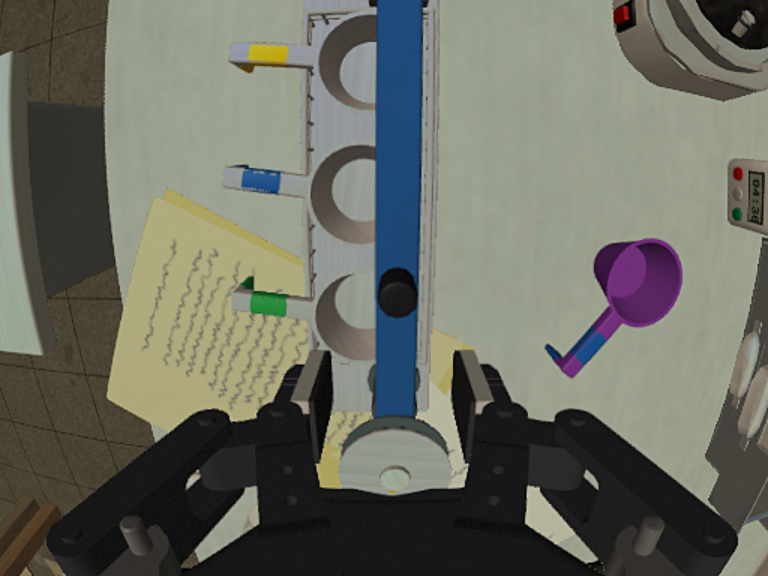

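```bash
python3 - <<'E'
from h import *
w=dict(np.load("w6.npz"))
print(onz(w,398/1.5,285/1.5,.130,True),proj(w,(.52,-.0515,.130),True)*1.5)
for n,u,v in [("y",268,55),("b",260,181),("g",268,303)]: print(n,onz(w,u/1.5,v/1.5,.060,True))
E
```

```text
[ 0.52251098 -0.04281487  0.13      ] [392.67151864 302.41689687]
y [0.44395616 0.08362416 0.06      ]
b [0.43782714 0.00397531 0.06      ]
g [ 0.43793222 -0.07593518  0.06      ]
```

apply_moves --rows "0 0 0 7 1 28 50;0 0 0 0 0 28 50;0 0 0 0 0 28 50;0 0 0 0 0 0 32;0 0 0 0 0 0 32;0 0 0 0 0 0 32"

```text
clock: 21.88
tool_pos: [0.5222, -0.0509, 0.1068]
eef_rot: [179.8, 0.0, 89.9]
ft_force: [0.3, -0.9, 0.8]
gripper_width: 0.0273
```

```bash
python3 - <<'E'
from h import *
s=sense();print(s["tool_pos"],s["eef_rot"],s["ft_force"],s["gripper_width"])
w=get_image("wrist");cv2.imwrite("pics/w7.png",cv2.resize(w["color"],(768,576)))
E
```

```text
[ 0.52217169 -0.05089326  0.10680623] [1.79834891e+02 3.20752710e-02 8.98703411e+01] [ 0.29330008 -0.87737599  0.831969  ] 0.027347560509629814
```

View pics/w7.png

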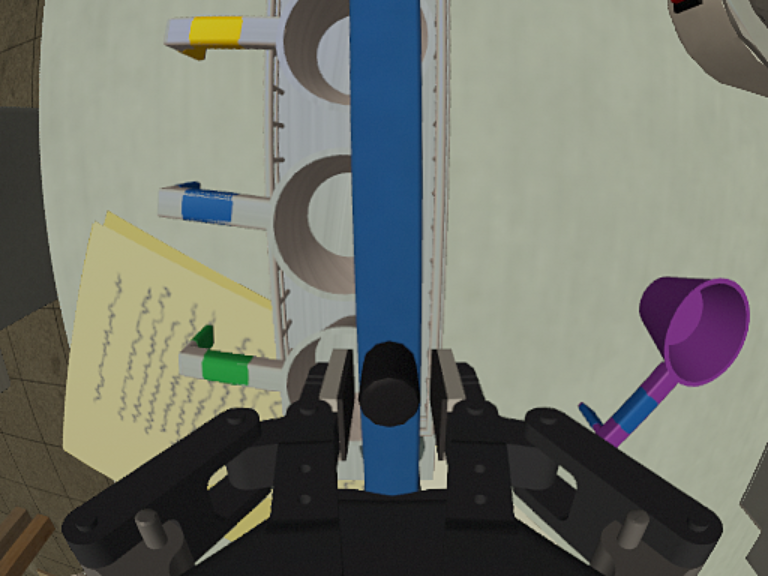

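The knob sits between the fingers at (390,385). Next I'll swing the bar clockwise.

apply_moves --rows "0 0 5.2 -0.45 10 0 32;0 0 5.2 -0.45 10 0 32;0 0 5.2 -0.45 10 0 32;0 0 5.2 -0.45 10 0 32;0 0 5.2 -0.45 10 0 32;0 0 5.2 -0.45 10 0 32;0 0 5.2 -0.45 10 0 32;0 0 5.2 -0.45 10 0 32;0 0 5.2 -0.45 10 0 32;0 0 5.2 -0.45 10 0 32;0 0 5.2 -0.45 10 0 32;0 0 5.2 -0.45 10 0 32;0 0 5.2 -0.45 10 0 32;0 0 5.2 -0.45 10 0 32;0 0 0 0 0 0 32"

```text
clock: 23.8
tool_pos: [0.6269, -0.1288, 0.1063]
eef_rot: [179.9, -0.1, 17.1]
ft_force: [0.2, -0.1, -0.3]
gripper_width: 0.0275
```

apply_moves --rows "0 0 3 -0.2 5.5 0 32;0 0 0 0 4 0 32;0 0 0 0 0 0 32"

```text
clock: 24.18
tool_pos: [0.6286, -0.1375, 0.1056]
eef_rot: [180.0, -0.0, 14.2]
ft_force: [-0.6, 0.8, 0.2]
gripper_width: 0.0277
```

```bash
python3 - <<'E'
from h import *
s=sense();print(s["tool_pos"],s["eef_rot"],s["ft_force"],s["gripper_width"])
w=get_image("wrist");cv2.imwrite("pics/w8.png",cv2.resize(w["color"],(768,576)))
t=get_image("top");cv2.imwrite("pics/t8.png",cv2.resize(t["color"][70:240,125:375],None,fx=3.2,fy=3.2,interpolation=cv2.INTER_CUBIC))
E
```

```text
[ 0.62864551 -0.13745977  0.10561823] [ 1.79975642e+02 -1.86078895e-02  1.41781892e+01] [-0.63196079  0.82355701  0.16243251] 0.027651954797606848
```

View pics/t8.png

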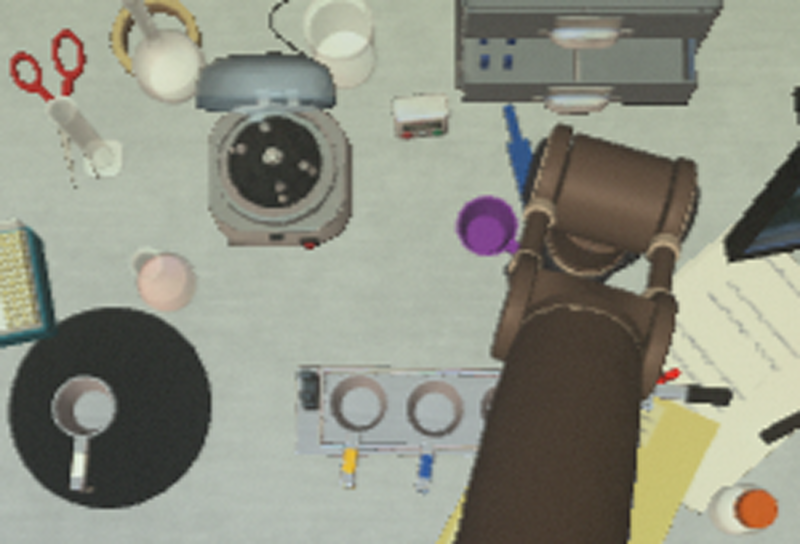

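View pics/w8.png

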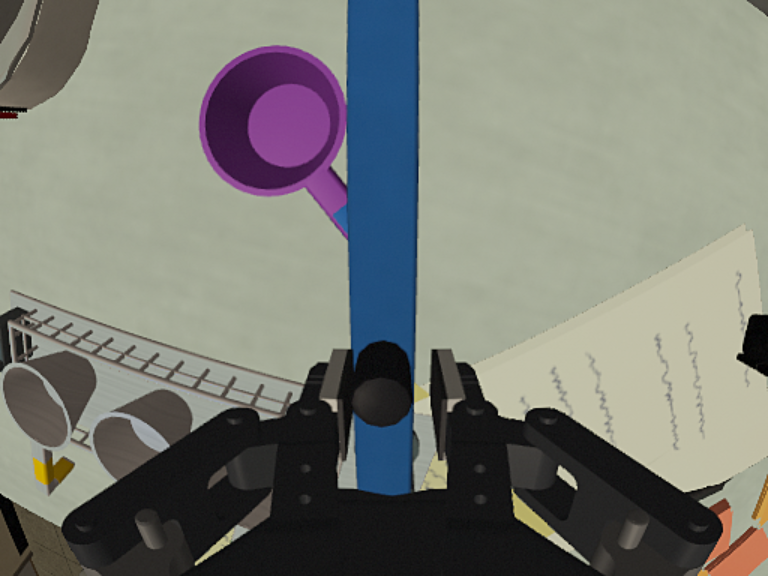

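apply_moves --rows "0 0 0 0 4 0 32;0 0 0 0 0 0 32"

```text
clock: 24.52
tool_pos: [0.6296, -0.1414, 0.1053]
eef_rot: [180.0, -0.0, 14.1]
ft_force: [0.6, -0.8, 0.7]
gripper_width: 0.0269
```

apply_moves --rows "0 0 0 0 4 0 32;0 0 0 0 0 0 32"

```text
clock: 24.78
tool_pos: [0.6302, -0.1439, 0.1051]
eef_rot: [-179.9, 0.0, 14.1]
ft_force: [-0.0, 4.7, 0.2]
gripper_width: 0.0273
```

apply_moves --rows "0 0 0 0 3 0 32;0 0 0 0 0 0 32"

```text
clock: 25.02
tool_pos: [0.6307, -0.1456, 0.1049]
eef_rot: [-179.7, 0.0, 14.1]
ft_force: [0.2, 7.3, 1.7]
gripper_width: 0.0276
```

apply_moves --rows "0 0 0 0 -9 0 50;0 0 0 0 0 0 50;0 0 0 0 0 -48 50;0 0 0 0 0 -48 50;0 0 0 0 0 -48 50;0 0 7 0 0 0 50;0 0 7.1 0 0 0 50;0 0 0 -38 -30 0 50;0 0 0 -38 -30 0 50;0 0 0 -38 -30 0 50;0 0 0 -38 -30 0 50;0 0 0 -38 -30 0 50;0 0 0 0 0 0 50;0 0 0 0 0 0 50"

```text
clock: 26.78
tool_pos: [0.4401, 0.0101, 0.25]
eef_rot: [179.9, -0.2, 0.0]
ft_force: [0.1, -0.2, 0.5]
gripper_width: 0.0427
```

```bash
python3 - <<'E'
from h import *
s=sense();print(s["tool_pos"],s["eef_rot"],s["ft_force"],s["gripper_width"],s["q"])
w=get_image("wrist");np.savez("w9.npz",**w);cv2.imwrite("pics/w9.png",cv2.resize(w["color"],(768,576)))
t=get_image("top");np.savez("t9.npz",**t);cv2.imwrite("pics/t9.png",cv2.resize(t["color"][70:240,125:375],None,fx=3.2,fy=3.2,interpolation=cv2.INTER_CUBIC))
E
```

```text
[0.44005749 0.01009856 0.25003957] [ 1.79924564e+02 -1.59950373e-01  1.72605568e-02] [ 0.06885493 -0.22608481  0.45243844] 0.04272920948145114 [-4.31114391e+00 -4.66016558e+00  1.16202621e+02 -6.79695687e-02
  6.82923708e+01  8.56967497e+01]
```

View pics/w9.png

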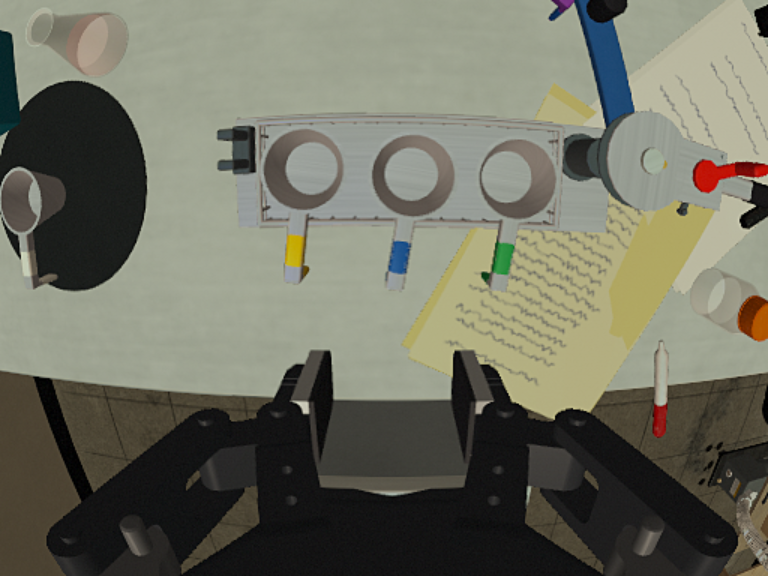

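View pics/t9.png

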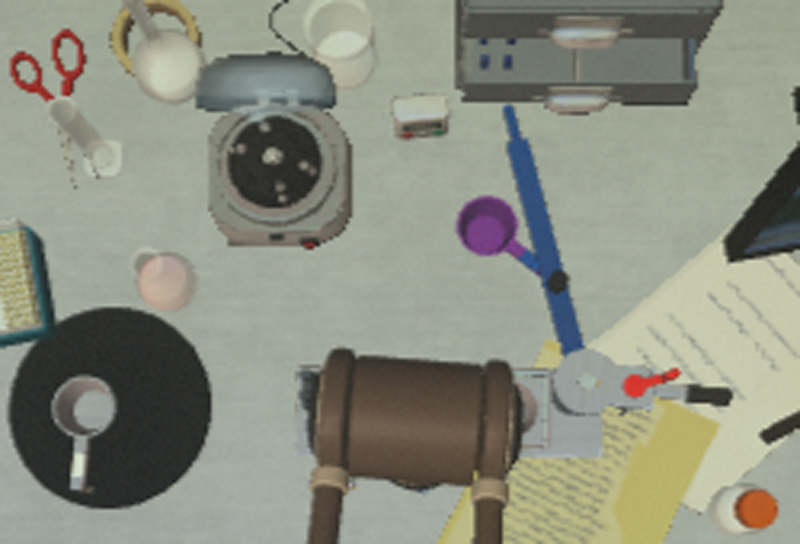

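The bar is open, pointing to about (510,110) in the top crop. In the wrist picture, the rims are at about (303,170), (413,175) and (518,179), and the sleeves at (295,250), (400,257) and (503,258). The base dipper is at (22,200).

```bash
cat >> h.py <<'E'
def circ(P):
    P=np.array(P);A=np.c_[2*P,np.ones(len(P))];s=np.linalg.lstsq(A,(P**2).sum(1),rcond=None)[0]
    return s[:2],np.sqrt(s[2]+s[0]**2+s[1]**2)
COL=dict(y=((20,130,90),(30,255,255)),b=((98,130,50),(125,255,255)),g=((50,100,50),(80,255,255)))
E
python3 - <<'E'
from h import *
w=dict(np.load("w9.npz"))
rim=dict(y=[(263,170),(343,170),(303,129),(303,210)],b=[(372,175),(454,175),(413,134),(413,216)],g=[(480,178),(556,178),(518,139),(518,219)])
for k in "ybg":
    P=[onz(w,u/1.5,v/1.5,.060,True)[:2] for u,v in rim[k]];c,r=circ(P)
    b=max(blobs(w["color"],*COL[k],(170,140,360,200)));s=onz(w,*b[1],.059,True)[:2]
    d=s-c;print(k,c.round(4),r.round(4),b[:2],s.round(4),"dist",np.hypot(*d).round(4),"phi",np.degrees(np.arctan2(d[1],d[0])).round(1))
t=dict(np.load("t9.npz"))
cv2.imwrite("pics/base.png",cv2.resize(t["color"][160:235,125:195],None,fx=8,fy=8,interpolation=cv2.INTER_CUBIC))
sc=get_image("scene");cv2.imwrite("pics/bases.png",cv2.resize(sc["color"][155:215,125:215],None,fx=8,fy=8,interpolation=cv2.INTER_CUBIC))
E
```

```text
y [0.5053 0.0764] 0.0307 (np.int32(245), [196.09, 166.69]) [0.4435 0.0852] dist 0.0625 phi 171.8
b [ 0.5001 -0.0062] 0.0306 (np.int32(225), [265.82, 171.17]) [0.4377 0.0042] dist 0.0632 phi 170.5
g [ 0.4993 -0.087 ] 0.0307 (np.int32(238), [334.53, 171.71]) [ 0.4376 -0.0765] dist 0.0626 phi 170.4
```

View pics/base.png

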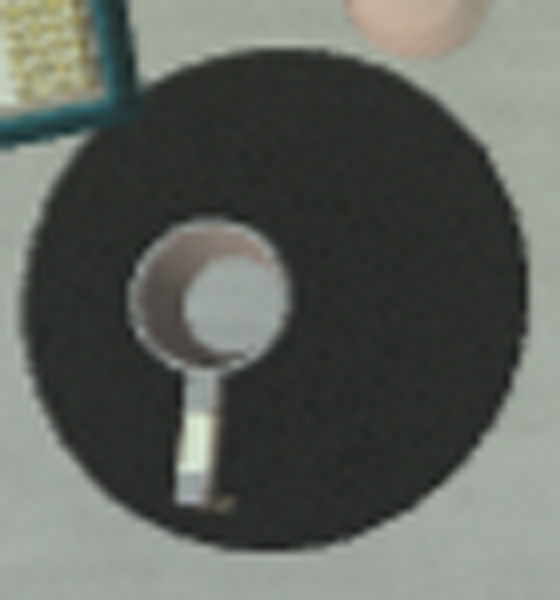

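apply_moves --rows "0 0 8 0 0 0 50;0 0 0 -4.5 -37.5 25 50;0 0 0 -5 -37.5 25 50;0 0 0 0 0 50 50;0 0 0 0 0 40 50;0 0 0 0 0 0 50;0 0 0 0 0 0 50"

```text
clock: 27.8
tool_pos: [0.4417, 0.086, 0.1103]
eef_rot: [-180.0, -0.1, -8.0]
ft_force: [0.8, -0.1, 0.8]
gripper_width: 0.0425
```

```bash
python3 - <<'E'
from h import *
s=sense();print(s["tool_pos"],s["eef_rot"])
w=get_image("wrist");np.savez("w10.npz",**w);cv2.imwrite("pics/w10.png",cv2.resize(w["color"],(768,576)))
b=max(blobs(w["color"],*COL["y"],(150,100,400,300)));print(b,onz(w,*b[1],.058,True))
E
```

```text
[0.44166463 0.08604034 0.11032587] [-1.79983711e+02 -1.00845249e-01 -8.04207997e+00]
(np.int32(657), [260.86, 209.09], [251, 193, 21, 34]) [0.4434823  0.08574172 0.058     ]
```

View pics/w10.png

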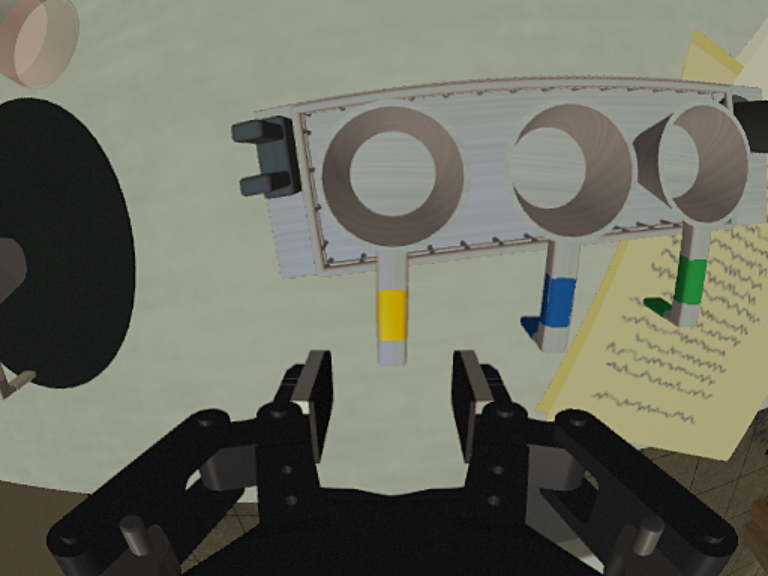

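The yellow strap lies midway between the fingers at (392,315). I'll go down and grip it.

apply_moves --rows "0 0 0 0 0 30 50;0 0 0 0 0 28 50;0 0 0 0 0 10 50;0 0 0 0 0 0 50;0 0 0 0 0 0 0;0 0 0 0 0 0 0;0 0 0 0 0 0 0;0 0 0 0 0 0 0;0 0 0 0 0 0 0"

```text
clock: 28.98
tool_pos: [0.4409, 0.0865, 0.0421]
eef_rot: [-180.0, -0.1, -8.0]
ft_force: [-1.5, 0.5, 6.4]
gripper_width: 0.0126
```

apply_moves --rows "0 0 0 0 0 -10 0;0 0 0 0 0 -20 0;0 0 0 0 0 -30 0;0 0 0 0 0 -30 0;0 0 0 0 0 -30 0;0 0 0 0 0 0 0;0 0 0 0 0 0 0"

```text
clock: 29.85
tool_pos: [0.4389, 0.0862, 0.1603]
eef_rot: [180.0, 0.1, -8.0]
ft_force: [0.4, -0.5, -0.8]
gripper_width: 0.0122
```

```bash
python3 - <<'E'
from h import *
s=sense();print(s["tool_pos"],s["eef_rot"],s["ft_force"],s["ft_torque"],s["gripper_width"])
w=get_image("wrist");np.savez("w11.npz",**w);cv2.imwrite("pics/w11.png",cv2.resize(w["color"],(768,576)))
sc=get_image("scene");cv2.imwrite("pics/s11.png",cv2.resize(sc["color"][125:265,125:295],None,fx=4,fy=4,interpolation=cv2.INTER_CUBIC))
E
```

```text
[0.4388802  0.08623518 0.16029522] [ 1.79974543e+02  1.13419297e-01 -8.00171203e+00] [ 0.41374381 -0.50186793 -0.8127967 ] [ 0.0423273   0.08400253 -0.02651392] 0.012177415701130637
```

View pics/w11.png

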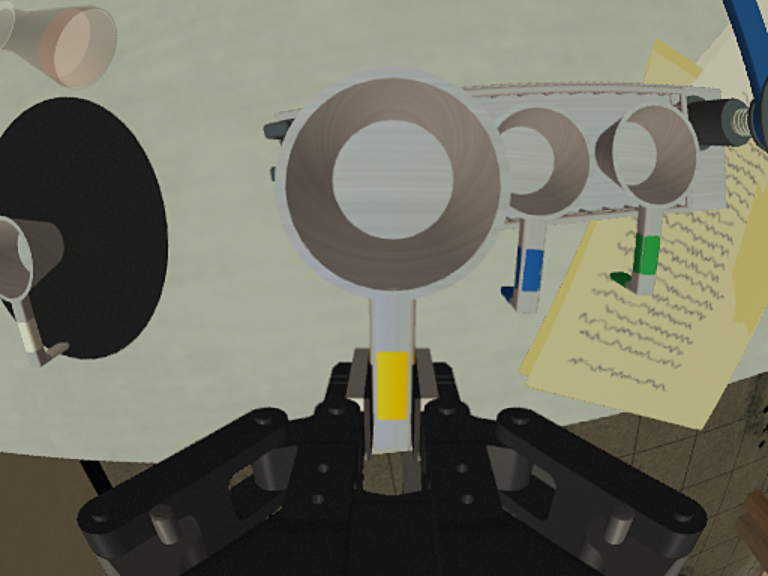

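View pics/s11.png

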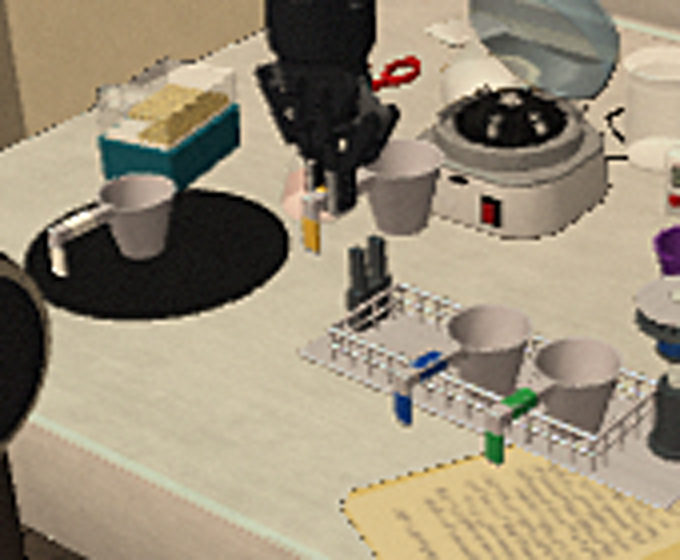

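```bash
python3 - <<'E'
from h import *
w=dict(np.load("w11.npz"));s=sense();p=s["tool_pos"];yaw=np.radians(-8)
for th in (.174,.178,.182):
    P=[onz(w,u/1.5,v/1.5,th,True)[:2] for u,v in [(278,182),(506,182),(392,68),(392,296)]];c,r=circ(P)
    d=c-p[:2];print(th,c.round(4),r.round(4),"tool x,y",d@[np.cos(yaw),np.sin(yaw)],d@[np.sin(yaw),-np.cos(yaw)])
# inner floor circle: z foot+20
P=[onz(w,u/1.5,v/1.5,.178-.036,True)[:2] for u,v in [(332,180),(454,180),(393,119),(393,239)]];c,r=circ(P);d=c-p[:2];print(r,d@[np.cos(yaw),np.sin(yaw)],d@[np.sin(yaw),-np.cos(yaw)])
E
```

```text
0.174 [0.5036 0.0768] 0.0335 tool x,y 0.06584500168452546 0.00019473163194855952
0.178 [0.5039 0.0768] 0.0325 tool x,y 0.0660959642883544 0.00018699502168204735
0.182 [0.5041 0.0768] 0.0314 tool x,y 0.06634692689218298 0.0001792584114161718
0.02183864135860989 0.06542132608591697 0.0006057756274584908
```

apply_moves --rows "0 0 0 -8 -59 -20 0;0 0 0 -8 -59 -20 0;0 0 0 0 0 0 0;0 0 0 0 0 0 0"

```text
clock: 30.45
tool_pos: [0.4394, 0.2045, 0.1995]
eef_rot: [179.9, 0.2, -7.9]
ft_force: [-0.1, -0.2, -0.7]
gripper_width: 0.0121
```

```bash
python3 - <<'E'
from h import *
s=sense();print(s["tool_pos"],s["eef_rot"],s["ft_force"])
w=get_image("wrist");np.savez("w12.npz",**w);cv2.imwrite("pics/w12.png",cv2.resize(w["color"],(768,576)))
E
```

```text
[0.43939174 0.20445145 0.19952172] [ 1.79878557e+02  1.60171799e-01 -7.92436406e+00] [-0.0943304  -0.20083345 -0.67033878]
```

View pics/w12.png

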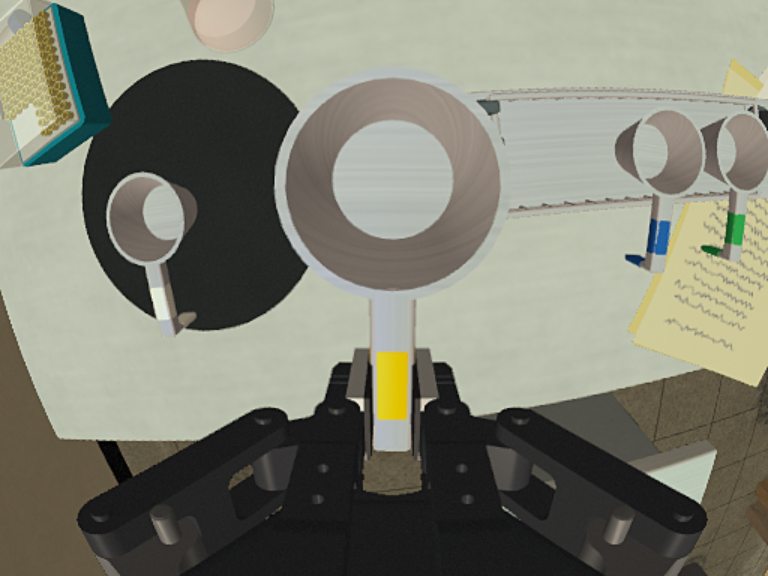

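```bash
python3 - <<'E'
from h import *
w=dict(np.load("w12.npz"))
cv2.imwrite("pics/b12.png",cv2.resize(w["color"][105:235,50:150],None,fx=6,fy=6,interpolation=cv2.INTER_CUBIC))
P=[onz(w,u/1.5,v/1.5,.059,True)[:2] for u,v in [(107,217),(185,222),(148,172),(143,266)]];c,r=circ(P);print(c,r)
s=onz(w,163/1.5,292/1.5,.059,True)[:2];d=s-c;print(s,np.hypot(*d),np.degrees(np.arctan2(d[1],d[0])))
t=get_image("top");P=[onz(t,125+u/8,160+v/8,.059)[:2] for u,v in [(130,295),(291,295),(210,218),(210,372)]];c,r=circ(P);print(c,r);print(onz(t,125+198/8,160+440/8,.059))
E
```

```text
[0.50086325 0.37248149] 0.03407260344150607
[0.4465752  0.37109999] 0.05430561998874311 -178.54227255140543
[0.50050188 0.371099  ] 0.034138790878222296
[0.43776355 0.37401016 0.059     ]
```

View pics/b12.png

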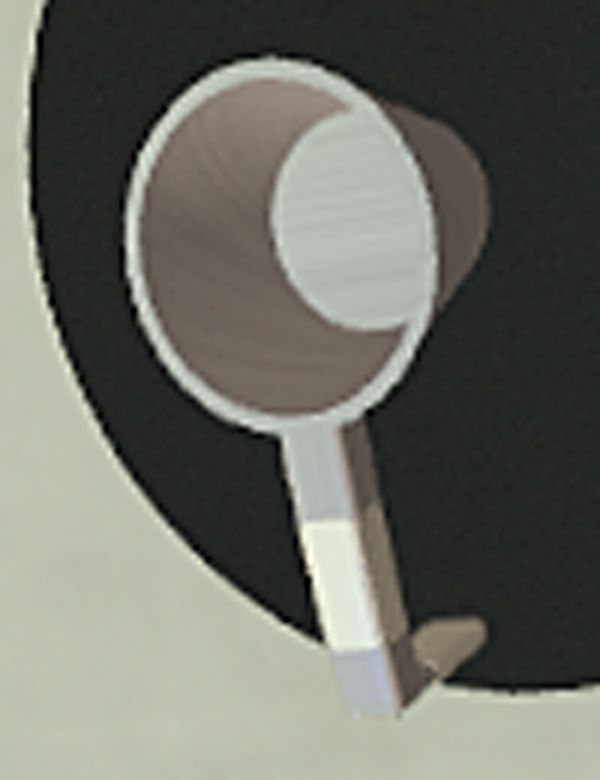

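apply_moves --rows "0 0 -10.55 0 0 0 0;0 0 -10.55 0 0 0 0;0 0 -10.55 0 0 0 0;0 0 -10.55 0 0 0 0;0 0 -10.55 0 0 0 0;0 0 -10.55 0 0 0 0;0 0 -10.55 0 0 0 0;0 0 -10.55 0 0 0 0;0 0 -10.55 0 0 0 0;0 0 0 35 17.5 0 0;0 0 0 35 17.5 0 0;0 0 0 34.5 17.5 0 0;0 0 0 0 0 0 0;0 0 0 0 0 35 0;0 0 0 0 0 35 0;0 0 0 0 0 15 0;0 0 0 0 0 0 0;0 0 0 0 0 0 0"

```text
clock: 32.8
tool_pos: [0.4997, 0.3065, 0.1175]
eef_rot: [179.9, -0.1, 86.9]
ft_force: [-0.6, 0.4, -1.4]
gripper_width: 0.0128
```

```bash
cat > look.py <<'E'
from h import *
import sys
n=sys.argv[1]
s=sense();print(s["tool_pos"],s["eef_rot"],s["ft_force"],s["gripper_width"],s["clock"])
w=get_image("wrist");np.savez(f"w{n}.npz",**w);cv2.imwrite(f"pics/w{n}.png",cv2.resize(w["color"],(768,576)))
sc=get_image("scene");t=get_image("top")
a=cv2.resize(sc["color"][125:225,120:235],(460,400),interpolation=cv2.INTER_CUBIC);b=cv2.resize(t["color"][150:240,125:200],(333,400),interpolation=cv2.INTER_CUBIC)
cv2.imwrite(f"pics/st{n}.png",np.hstack([a,b]))
y=np.radians(s["eef_rot"][2]);print("axis",s["tool_pos"][:2]+.066*np.array([np.cos(y),np.sin(y)]))
E
python3 look.py 13
```

```text
[0.49972386 0.30646702 0.11747921] [ 1.79878847e+02 -6.74413628e-02  8.69160413e+01] [-0.55697502  0.41144271 -1.3585531 ] 0.012806210905424397 32.8
axis [0.50327461 0.37237143]
```

View pics/w13.png

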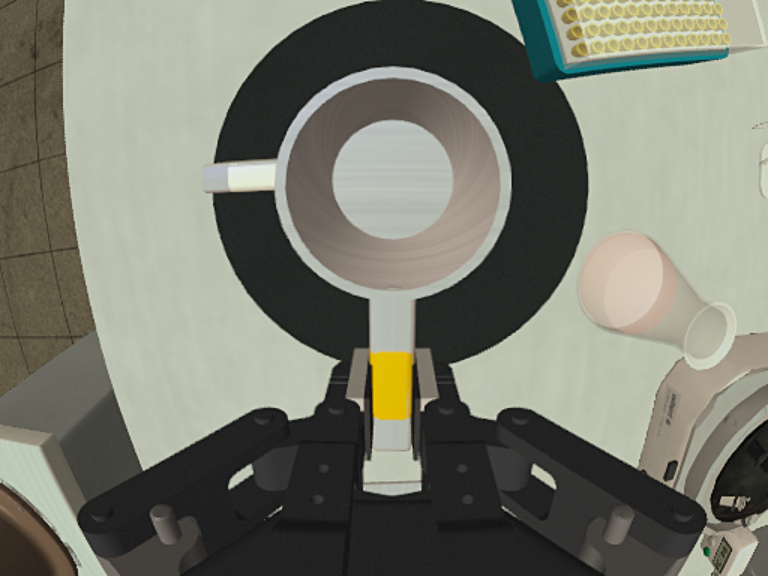

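View pics/st13.png

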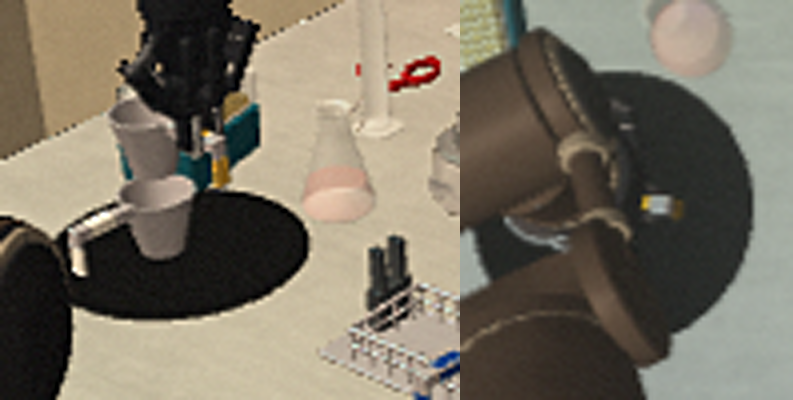

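```bash
python3 - <<'E'
from h import *
sc=get_image("scene");w=dict(np.load("w13.npz"))
print(proj(sc,(.5007,.372,.059)),proj(sc,(.5033,.3724,.1355)), "obs",120+158/4,125+200/4, 120+144/4)
for u in (228,272):print(onz(w,u/1.5,177/1.5,.059,True))
cv2.imwrite("pics/z.png",cv2.resize(sc["color"][140:195,140:185],None,fx=12,fy=12,interpolation=cv2.INTER_CUBIC))
E
```

```text
[158.96746333 173.48635703] [156.83680178 152.96245994] obs 159.5 175.0 156.0
[0.4262964  0.37803568 0.059     ]
[0.44783975 0.37574778 0.059     ]
```

View pics/z.png

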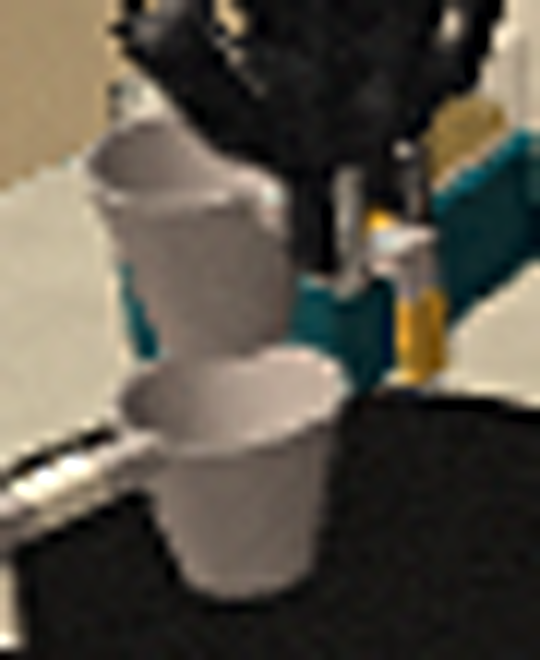

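apply_moves --rows "0 0 0 -2 -2 0 0;0 0 0 0 0 20 0;0 0 0 0 0 15 0;0 0 0 0 0 10 0;0 0 0 0 0 0 0"

```text
clock: 33.62
tool_pos: [0.4955, 0.304, 0.0693]
eef_rot: [-179.9, 0.1, 86.9]
ft_force: [0.0, 0.2, -0.8]
gripper_width: 0.0123
```

apply_moves --rows "0 0 0 0 0 4 0;0 0 0 0 0 0 0"

```text
clock: 33.88
tool_pos: [0.4965, 0.3044, 0.0671]
eef_rot: [-180.0, 0.0, 87.0]
ft_force: [0.4, -0.0, -1.2]
gripper_width: 0.0127
```

apply_moves --rows "0 0 0 0 0 3 0;0 0 0 0 0 0 0"

```text
clock: 34.12
tool_pos: [0.4966, 0.3045, 0.0641]
eef_rot: [180.0, -0.0, 86.9]
ft_force: [-0.1, -0.3, -1.6]
gripper_width: 0.0129
```

apply_moves --rows "0 0 0 0 0 2 0;0 0 0 0 0 0 0"

```text
clock: 34.38
tool_pos: [0.4967, 0.3047, 0.0622]
eef_rot: [180.0, -0.0, 86.9]
ft_force: [0.5, 0.6, -0.6]
gripper_width: 0.0127
```

apply_moves --rows "0 0 0 0 0 1.5 0;0 0 0 0 0 0 0"

```text
clock: 34.62
tool_pos: [0.497, 0.3045, 0.0615]
eef_rot: [180.0, -0.0, 87.0]
ft_force: [-1.4, -0.9, 5.1]
gripper_width: 0.0123
```

```bash
python3 look.py 14
```

```text
[0.49696032 0.30450903 0.06148921] [ 1.79966172e+02 -6.49265263e-03  8.69531814e+01] [-1.42864611 -0.94836286  5.12422849] 0.012263344758528182 34.625
axis [0.50046835 0.37041574]
```

View pics/st14.png

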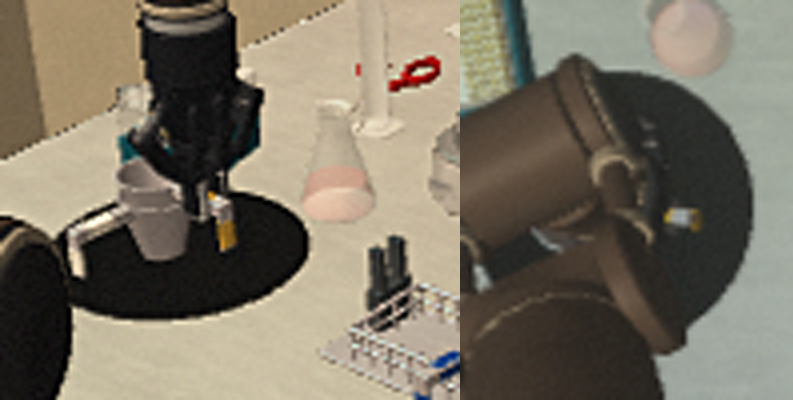

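apply_moves --rows "0 0 0 0 0 0 45;0 0 0 0 0 0 45;0 0 0 0 0 0 45;0 0 0 0 0 -20 45;0 0 0 0 0 -50 45;0 0 0 0 0 -50 45;0 0 0 0 0 0 45;0 0 0 0 0 0 45"

```text
clock: 35.78
tool_pos: [0.4965, 0.3046, 0.1816]
eef_rot: [179.9, -0.0, 87.0]
ft_force: [-0.1, -1.8, -0.2]
gripper_width: 0.0385
```

```bash
python3 look.py 15
```

```text
[0.4965375  0.30455225 0.18161225] [ 1.79936410e+02 -3.66976307e-02  8.69533643e+01] [-0.14219031 -1.7763709  -0.15173168] 0.03850484084079732 35.775
axis [0.50004532 0.37045897]
```

View pics/w15.png

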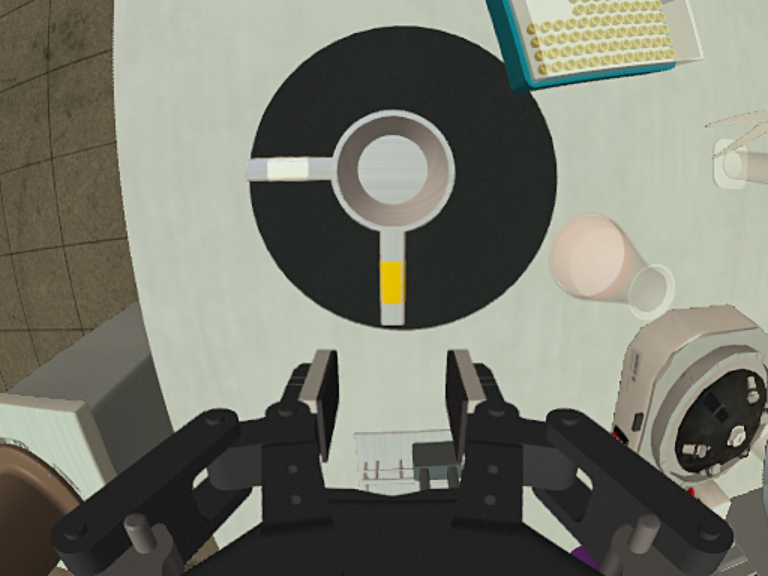

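View pics/st15.png

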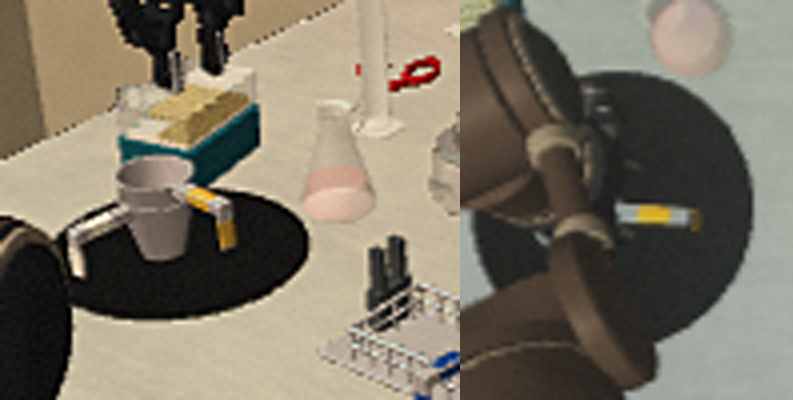

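apply_moves --rows "0 0 0 -50.5 -7.5 0 45;0 0 0 -50.5 -7.5 0 45;0 0 0 -50.5 -7.5 0 45;0 0 0 -50.5 -7.5 0 45;0 0 0 -50.5 -7.5 0 45;0 0 0 -50.5 -7.5 0 45;0 0 10.7 0 0 0 45;0 0 10.7 0 0 0 45;0 0 10.7 0 0 0 45;0 0 10.7 0 0 0 45;0 0 10.7 0 0 0 45;0 0 10.7 0 0 0 45;0 0 10.7 0 0 0 45;0 0 10.7 0 0 0 45;0 0 10.7 0 0 0 45;0 0 0 0 0 35 45;0 0 0 0 0 35 45;0 0 0 0 0 0 45;0 0 0 0 0 0 45"

```text
clock: 38.3
tool_pos: [0.4356, 0.0043, 0.1108]
eef_rot: [180.0, 0.0, -9.4]
ft_force: [0.2, -0.0, 0.1]
gripper_width: 0.0385
```

```bash
python3 look.py 16; python3 - <<'E'
from h import *
w=dict(np.load("w15.npz"))
P=[onz(w,u/1.5,v/1.5,.079,True)[:2] for u,v in [(332,170),(455,170),(393,109),(393,232)]];print("nest",circ(P))
w=dict(np.load("w16.npz"));b=max(blobs(w["color"],*COL["b"],(150,100,400,300)));print(b,onz(w,*b[1],.058,True))
E
```

```text
[0.43562054 0.00428969 0.11082904] [ 1.79998133e+02  1.61862476e-02 -9.35095952e+00] [ 0.18799695 -0.03019531  0.11538986] 0.03849190302248363 38.3
axis [ 0.50074351 -0.00643409]
nest (array([0.50022244, 0.37099139]), np.float64(0.03382917694278014))
(np.int32(582), [261.71, 208.76], [251, 192, 20, 34]) [0.43727824 0.00330934 0.058     ]
```

View pics/w16.png

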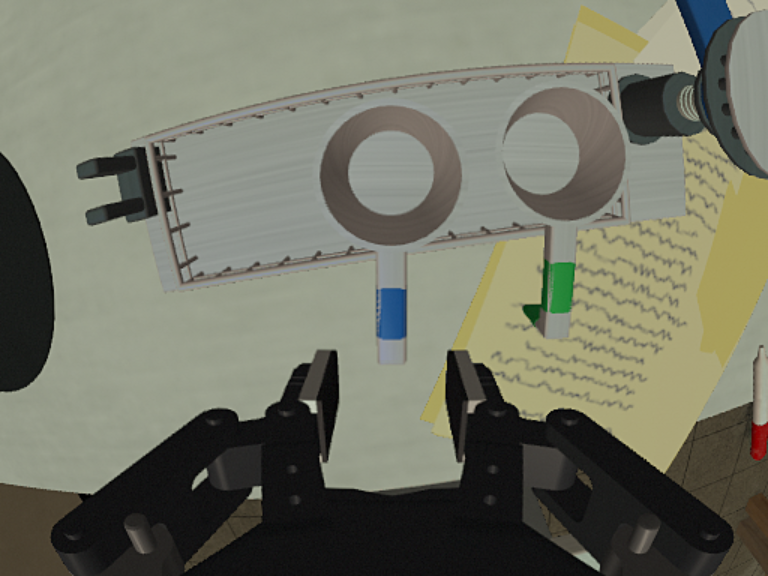

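apply_moves --rows "0 0 0 0 0 30 45;0 0 0 0 0 28 45;0 0 0 0 0 10.5 45;0 0 0 0 0 0 45;0 0 0 0 0 0 0;0 0 0 0 0 0 0;0 0 0 0 0 0 0;0 0 0 0 0 0 0;0 0 0 0 0 -10 0;0 0 0 0 0 -20 0;0 0 0 0 0 -30 0;0 0 0 0 0 -50 0;0 0 0 0 0 -50 0;0 0 0 0 0 0 0;0 0 0 0 0 0 0"

```text
clock: 40.33
tool_pos: [0.4342, 0.0044, 0.2013]
eef_rot: [180.0, 0.1, -9.3]
ft_force: [-0.5, -0.2, -1.6]
gripper_width: 0.0124
```

```bash
python3 look.py 17
```

```text
[0.43421217 0.00440188 0.20129951] [ 1.79989426e+02  1.11782398e-01 -9.34999174e+00] [-0.52149504 -0.20529436 -1.61343721] 0.012413330801877284 40.325
axis [ 0.49933531 -0.0063208 ]
```

View pics/w17.png

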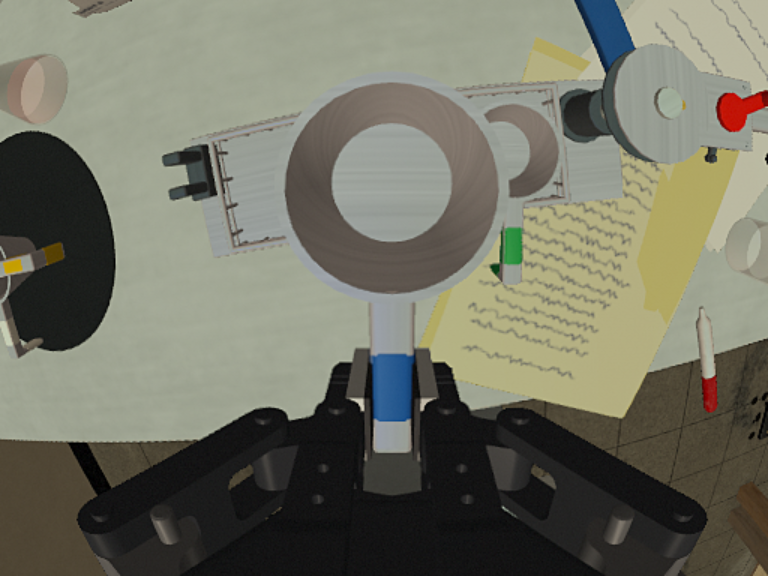

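apply_moves --rows "0 0 0 10.1 -54.2 0 0;0 0 0 10.1 -54.2 0 0;0 0 0 10.1 -54.2 0 0;0 0 0 10.1 -54.2 0 0;0 0 0 10.1 -54.2 0 0;0 0 0 10.1 -54.2 0 0;0 0 0 10.1 -54.2 0 0;0 0 0 0 0 0 0"

```text
clock: 41.48
tool_pos: [0.5663, 0.3703, 0.1989]
eef_rot: [179.9, 0.2, -9.1]
ft_force: [-0.5, -0.9, -0.9]
gripper_width: 0.0125
```

apply_moves --rows "0 0 -10.36 0 0 0 0;0 0 -10.36 0 0 0 0;0 0 -10.36 0 0 0 0;0 0 -10.36 0 0 0 0;0 0 -10.36 0 0 0 0;0 0 -10.36 0 0 0 0;0 0 -10.36 0 0 0 0;0 0 -10.36 0 0 0 0;0 0 -10.36 0 0 0 0;0 0 -10.36 0 0 0 0;0 0 -10.36 0 0 0 0;0 0 -10.36 0 0 0 0;0 0 -10.36 0 0 0 0;0 0 -10.36 0 0 0 0;0 0 -10.36 0 0 0 0;0 0 -10.36 0 0 0 0;0 0 -10.36 0 0 0 0;0 0 -10.36 0 0 0 0;0 0 0 0 0 30 0;0 0 0 0 0 30 0"

```text
clock: 43.98
tool_pos: [0.5662, 0.3656, 0.1403]
eef_rot: [-179.9, -0.1, 177.1]
ft_force: [-0.8, -0.0, -0.9]
gripper_width: 0.0127
```

```bash
python3 look.py 18
```

```text
[0.56621109 0.36557644 0.14032742] [-1.79914185e+02 -7.06952223e-02  1.77091657e+02] [-0.75542259 -0.00572658 -0.92022268] 0.012664408379448261 43.975
axis [0.5002961  0.36892517]
```

View pics/w18.png

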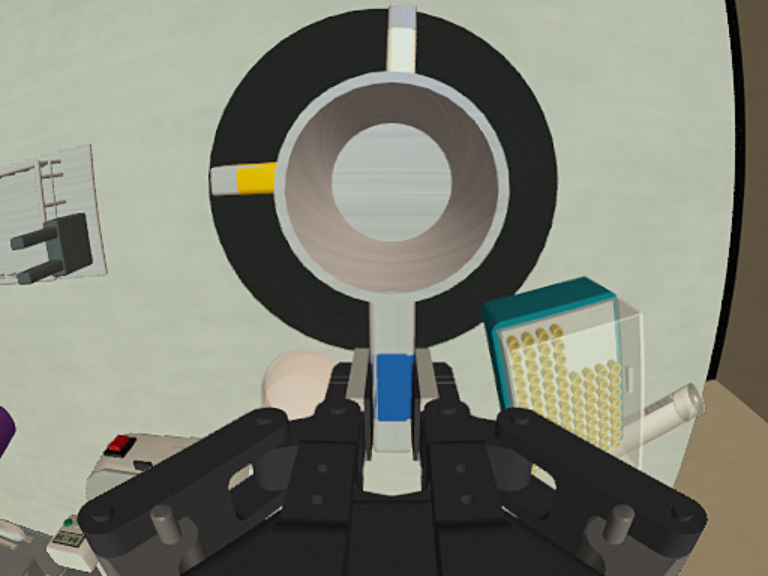

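View pics/st18.png

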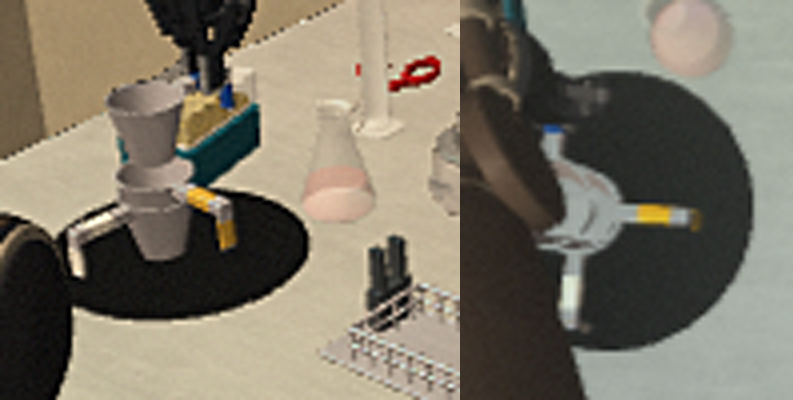

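```bash
python3 - <<'E'
from h import *
w=dict(np.load("w18.npz"))
for n,u,v,z in [("y",242,179.5,.079),("y",270,179,.079),("w",402,30,.059),("w",400.5,68,.059)]: print(n,onz(w,u/1.5,v/1.5,z,True))
E
```

```text
y [0.49569072 0.29860287 0.079     ]
y [0.49683479 0.31246381 0.079     ]
w [0.42575629 0.37768996 0.059     ]
w [0.44593541 0.37590012 0.059     ]
```

apply_moves --rows "0 0 0 0 2 0 0;0 0 0 0 0 20 0;0 0 0 0 0 20 0;0 0 0 0 0 10 0;0 0 0 0 0 0 0"

```text
clock: 44.75
tool_pos: [0.5656, 0.3685, 0.0899]
eef_rot: [-179.9, -0.2, 177.1]
ft_force: [0.1, 0.5, -1.2]
gripper_width: 0.012
```

apply_moves --rows "0 0 0 0 0 5 0;0 0 0 0 0 0 0"

```text
clock: 45.0
tool_pos: [0.5669, 0.3691, 0.0871]
eef_rot: [-180.0, -0.0, 177.1]
ft_force: [0.2, 0.0, -0.6]
gripper_width: 0.0124
```

apply_moves --rows "0 0 0 0 0 2.5 0;0 0 0 0 0 0 0"

```text
clock: 45.25
tool_pos: [0.5669, 0.3691, 0.0847]
eef_rot: [-180.0, -0.0, 177.1]
ft_force: [0.2, 0.1, 0.9]
gripper_width: 0.0125
```

apply_moves --rows "0 0 0 0 0 2 0;0 0 0 0 0 0 0"

```text
clock: 45.5
tool_pos: [0.5668, 0.3691, 0.0827]
eef_rot: [-180.0, -0.0, 177.1]
ft_force: [-0.6, -1.3, 0.8]
gripper_width: 0.0126
```

apply_moves --rows "0 0 0 0 0 1.5 0;0 0 0 0 0 0 0"

```text
clock: 45.75
tool_pos: [0.5673, 0.3692, 0.0819]
eef_rot: [180.0, 0.0, 177.1]
ft_force: [-0.4, -1.6, 5.0]
gripper_width: 0.0124
```

apply_moves --rows "0 0 0 0 0 1 0;0 0 0 0 0 0 0"

```text
clock: 46.0
tool_pos: [0.5677, 0.3693, 0.0815]
eef_rot: [180.0, 0.1, 177.1]
ft_force: [-0.5, -2.4, 7.7]
gripper_width: 0.0123
```

apply_moves --rows "0 0 0 0 0 0 45;0 0 0 0 0 0 45;0 0 0 0 0 0 45;0 0 0 0 0 -20 45;0 0 0 0 0 -45 45;0 0 0 0 0 -45 45;0 0 0 0 0 0 45;0 0 0 0 0 0 45"

```text
clock: 47.0
tool_pos: [0.567, 0.3692, 0.191]
eef_rot: [180.0, 0.1, 177.1]
ft_force: [-0.5, -0.2, -0.7]
gripper_width: 0.0386
```

```bash
python3 look.py 19
```

```text
[0.56696526 0.36924213 0.19102646] [1.79966724e+02 5.24064223e-02 1.77131264e+02] [-0.51919681 -0.24164193 -0.67112168] 0.03863276297882019 47.0
axis [0.50104797 0.3725453 ]
```

View pics/w19.png

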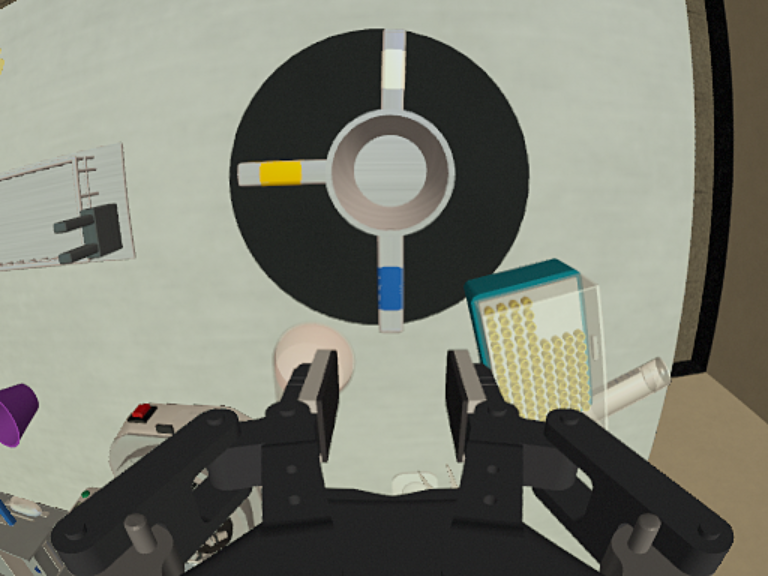

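View pics/st19.png

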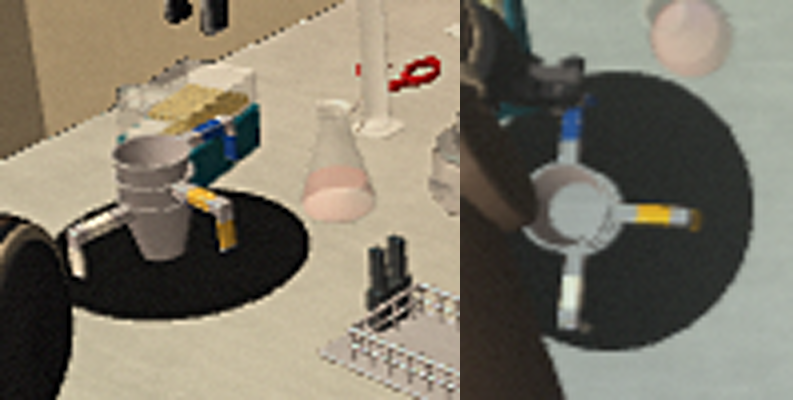

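apply_moves --rows "0 0 0 12.1 -50.2 0 45;0 0 0 12.1 -50.2 0 45;0 0 0 12.1 -50.2 0 45;0 0 0 12.1 -50.2 0 45;0 0 0 12.1 -50.2 0 45;0 0 0 12.1 -50.2 0 45;0 0 0 12.1 -50.2 0 45;0 0 0 12.1 -50.2 0 45;0 0 0 12.1 -50.2 0 45;0 0 0 0 0 0 45"

```text
clock: 48.4
tool_pos: [0.4338, -0.079, 0.189]
eef_rot: [-180.0, -0.2, 176.8]
ft_force: [-0.1, 0.6, 0.1]
gripper_width: 0.0387
```

apply_moves --rows "0 0 10.37 0 0 0 45;0 0 10.37 0 0 0 45;0 0 10.37 0 0 0 45;0 0 10.37 0 0 0 45;0 0 10.37 0 0 0 45;0 0 10.37 0 0 0 45;0 0 10.37 0 0 0 45;0 0 10.37 0 0 0 45;0 0 10.37 0 0 0 45;0 0 10.37 0 0 0 45;0 0 10.37 0 0 0 45;0 0 10.37 0 0 0 45;0 0 10.37 0 0 0 45;0 0 10.37 0 0 0 45;0 0 10.37 0 0 0 45;0 0 10.37 0 0 0 45;0 0 10.37 0 0 0 45;0 0 10.37 0 0 0 45;0 0 0 0 0 40 45;0 0 0 0 0 40 45"

```text
clock: 50.9
tool_pos: [0.436, -0.0755, 0.109]
eef_rot: [-180.0, -0.0, -9.5]
ft_force: [0.1, -0.1, -0.9]
gripper_width: 0.0381
```

```bash
python3 look.py 20; python3 - <<'E'
from h import *
w=dict(np.load("w20.npz"));b=max(blobs(w["color"],*COL["g"],(150,100,400,300)));print(b,onz(w,*b[1],.058,True))
E
```

```text
[ 0.43601565 -0.07545769  0.10904492] [-1.79974336e+02 -4.43391934e-02 -9.46823981e+00] [ 0.06191577 -0.05531975 -0.85544555] 0.03811639074499115 50.9
axis [ 0.50111653 -0.08631475]
(np.int32(627), [263.79, 209.8], [254, 194, 21, 34]) [ 0.43738644 -0.07783623  0.058     ]
```

View pics/w20.png

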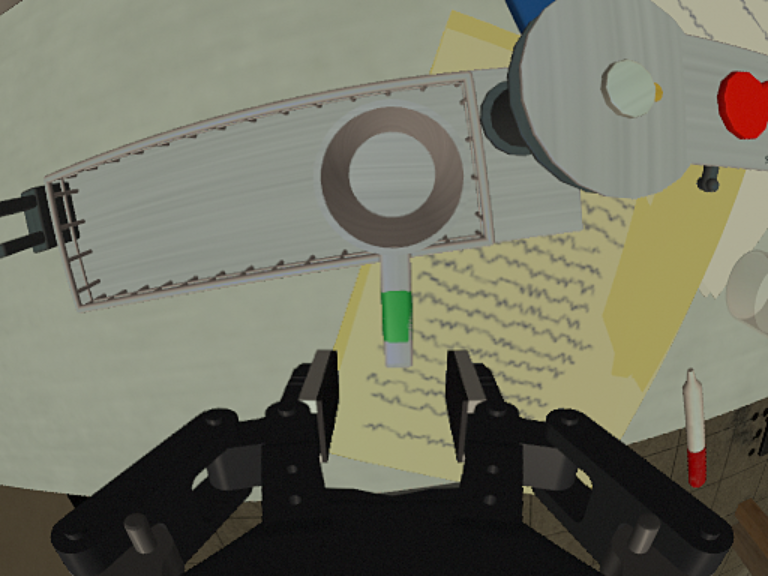

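apply_moves --rows "0 0 -2 0 2 0 45;0 0 0 0 0 30 45;0 0 0 0 0 28 45;0 0 0 0 0 9 45;0 0 0 0 0 0 45;0 0 0 0 0 0 0;0 0 0 0 0 0 0;0 0 0 0 0 0 0;0 0 0 0 0 0 0;0 0 0 0 0 -10 0;0 0 0 0 0 -20 0;0 0 0 0 0 -30 0;0 0 0 0 0 -50 0;0 0 0 0 0 -50 0;0 0 0 0 0 0 0;0 0 0 0 0 0 0"

```text
clock: 53.05
tool_pos: [0.434, -0.0783, 0.2022]
eef_rot: [-180.0, 0.1, -7.5]
ft_force: [0.1, 0.5, -1.2]
gripper_width: 0.0127
```

```bash
python3 look.py 21
```

```text
[ 0.43396554 -0.07827569  0.20222872] [-1.79987157e+02  1.23628964e-01 -7.53322744e+00] [ 0.10446627  0.47567906 -1.15977319] 0.012680346953801597 53.05
axis [ 0.4993959  -0.08692837]
```

View pics/w21.png

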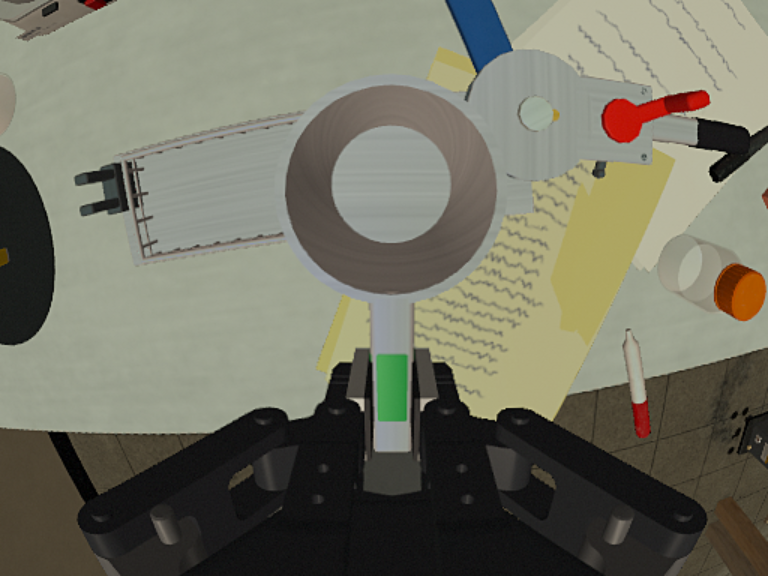

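View pics/st21.png

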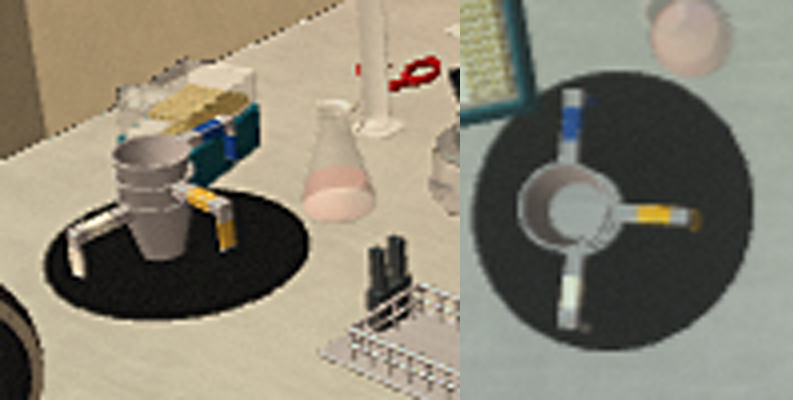

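apply_moves --rows "0 0 0 0.4 -58 0 0;0 0 0 0.4 -58 0 0;0 0 0 0.4 -58 0 0;0 0 0 0.4 -58 0 0;0 0 0 0.4 -58 0 0;0 0 0 0.4 -58 0 0;0 0 0 0.4 -58 0 0;0 0 0 0.4 -58 0 0;0 0 0 0.4 -58 0 0;0 0 0 0 0 0 0"

```text
clock: 54.45
tool_pos: [0.506, 0.442, 0.2]
eef_rot: [179.9, 0.2, -7.3]
ft_force: [0.1, -1.0, -1.9]
gripper_width: 0.0124
```

apply_moves --rows "0 0 -10.56 0 0 0 0;0 0 -10.56 0 0 0 0;0 0 -10.56 0 0 0 0;0 0 -10.56 0 0 0 0;0 0 -10.56 0 0 0 0;0 0 -10.56 0 0 0 0;0 0 -10.56 0 0 0 0;0 0 -10.56 0 0 0 0;0 0 -10.56 0 0 0 0;0 0 -10.56 0 0 0 0;0 0 -10.56 0 0 0 0;0 0 -10.56 0 0 0 0;0 0 -10.56 0 0 0 0;0 0 -10.56 0 0 0 0"

```text
clock: 56.2
tool_pos: [0.5065, 0.4365, 0.2009]
eef_rot: [-179.8, -0.0, 140.6]
ft_force: [0.2, 0.0, -1.9]
gripper_width: 0.0122
```

apply_moves --rows "0 0 -10.56 0 0 0 0;0 0 -10.56 0 0 0 0;0 0 -10.56 0 0 0 0;0 0 -10.56 0 0 0 0;0 0 -10.56 0 0 0 0;0 0 -10.56 0 0 0 0;0 0 -10.56 0 0 0 0;0 0 -10.56 0 0 0 0;0 0 -10.56 0 0 0 0;0 0 -10.56 0 0 0 0;0 0 -10.56 0 0 0 0;0 0 -10.56 0 0 0 0;0 0 0 0 0 20 0;0 0 0 0 0 20 0;0 0 0 0 0 0 0;0 0 0 0 0 0 0"

```text
clock: 58.2
tool_pos: [0.507, 0.4383, 0.1623]
eef_rot: [180.0, -0.0, -93.0]
ft_force: [0.8, -0.4, -1.0]
gripper_width: 0.0122
```

```bash
python3 look.py 22; python3 - <<'E'
from h import *
w=dict(np.load("w19.npz"))
P=[onz(w,u/1.5,v/1.5,.099,True)[:2] for u,v in [(326,173),(455,173),(391,109),(391,237)]];print("nest",circ(P))
E
```

```text
[0.50700091 0.43825912 0.16228857] [ 1.79952637e+02 -4.20793061e-02 -9.30130804e+01] [ 0.75006381 -0.41157721 -0.99610854] 0.01221372663828306 58.2
axis [0.50353169 0.37235036]
nest (array([0.50042465, 0.37199915]), np.float64(0.03383229029826404))
```

View pics/w22.png

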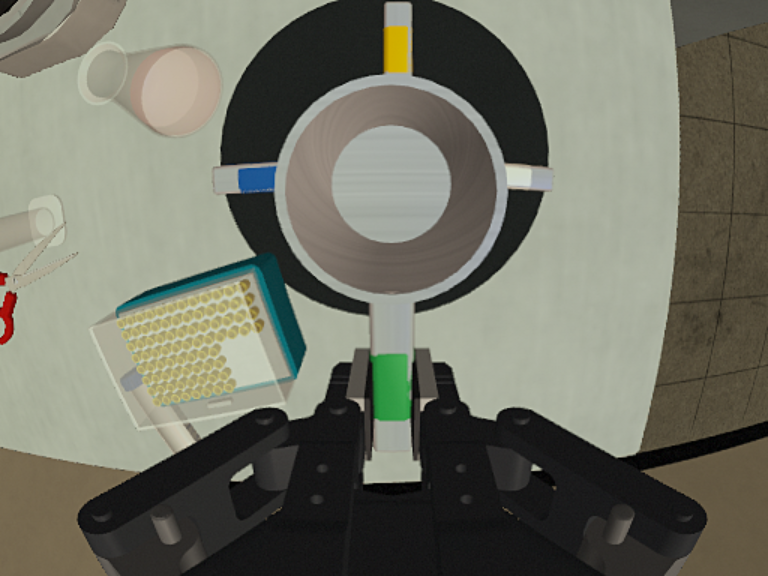

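View pics/st22.png

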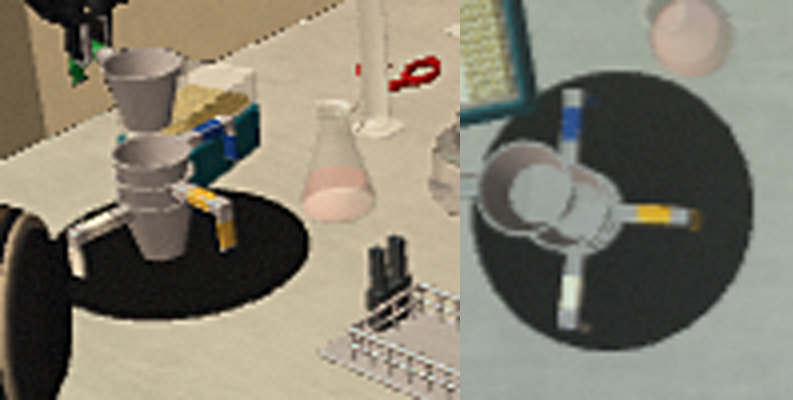

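apply_moves --rows "0 0 0 0 2.5 0 0;0 0 0 0 0 20 0;0 0 0 0 0 20 0;0 0 0 0 0 10 0;0 0 0 0 0 0 0;0 0 0 0 0 0 0"

```text
clock: 59.1
tool_pos: [0.505, 0.4387, 0.1132]
eef_rot: [-180.0, 0.0, -93.0]
ft_force: [-0.2, -0.7, -1.1]
gripper_width: 0.0123
```

apply_moves --rows "0 0 0 0 0 5 0;0 0 0 0 0 0 0"

```text
clock: 59.35
tool_pos: [0.5047, 0.4384, 0.1081]
eef_rot: [-180.0, -0.0, -93.0]
ft_force: [0.0, 0.2, -1.6]
gripper_width: 0.0125
```

apply_moves --rows "0 0 0 0 0 3 0;0 0 0 0 0 0 0"

```text
clock: 59.6
tool_pos: [0.5046, 0.4384, 0.1049]
eef_rot: [180.0, -0.0, -93.0]
ft_force: [-0.6, -0.5, -2.3]
gripper_width: 0.0123
```

apply_moves --rows "0 0 0 0 0 2 0;0 0 0 0 0 0 0"

```text
clock: 59.85
tool_pos: [0.5048, 0.4385, 0.1036]
eef_rot: [-180.0, -0.0, -93.0]
ft_force: [-0.6, -1.7, 1.7]
gripper_width: 0.0124
```

apply_moves --rows "0 0 0 0 0 1.5 0;0 0 0 0 0 0 0"

```text
clock: 60.1
tool_pos: [0.505, 0.4387, 0.1027]
eef_rot: [-180.0, 0.0, -93.0]
ft_force: [-1.1, -1.6, 5.5]
gripper_width: 0.0126
```

apply_moves --rows "0 0 0 0 0 1 0;0 0 0 0 0 0 0"

```text
clock: 60.35
tool_pos: [0.5053, 0.4391, 0.1024]
eef_rot: [-179.9, 0.0, -93.0]
ft_force: [-1.3, -1.2, 7.7]
gripper_width: 0.0125
```

apply_moves --rows "0 0 0 0 0 1 0;0 0 0 0 0 0 0"

```text
clock: 60.6
tool_pos: [0.5056, 0.4397, 0.1018]
eef_rot: [-179.9, 0.1, -93.0]
ft_force: [-1.5, -1.1, 8.2]
gripper_width: 0.0125
```

apply_moves --rows "0 0 0 0 0 -1 45;0 0 0 0 0 0 45;0 0 0 0 0 0 45;0 0 0 0 0 -20 45;0 0 0 0 0 -45 45;0 0 0 0 0 -35 45;0 0 0 0 0 0 45;0 0 0 0 0 0 45"

```text
clock: 61.6
tool_pos: [0.5045, 0.4384, 0.2008]
eef_rot: [180.0, -0.0, -93.0]
ft_force: [0.2, 0.2, 0.3]
gripper_width: 0.0385
```

```bash
python3 look.py 23
```

```text
[0.5044523  0.43839074 0.20077284] [ 1.79996708e+02 -3.50411034e-04 -9.29740766e+01] [0.24586495 0.17444397 0.3091386 ] 0.03848104553894752 61.6
axis [0.50102795 0.37247964]
```

View pics/w23.png

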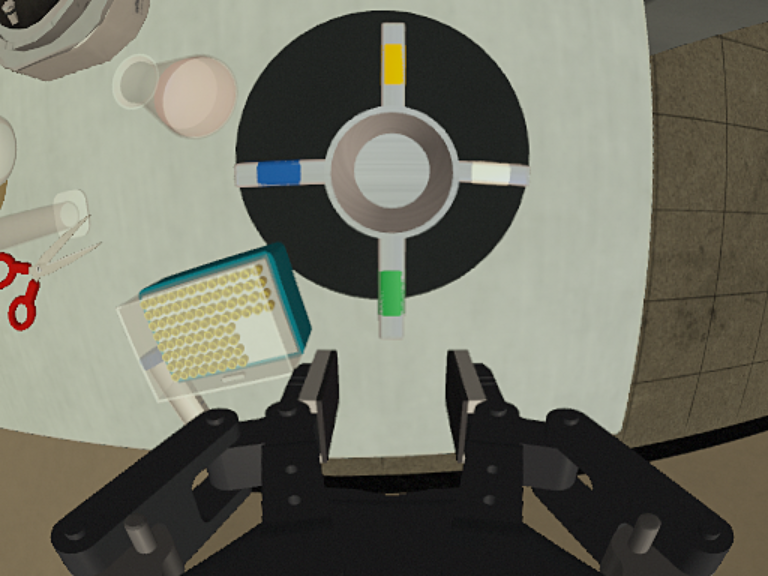

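View pics/st23.png

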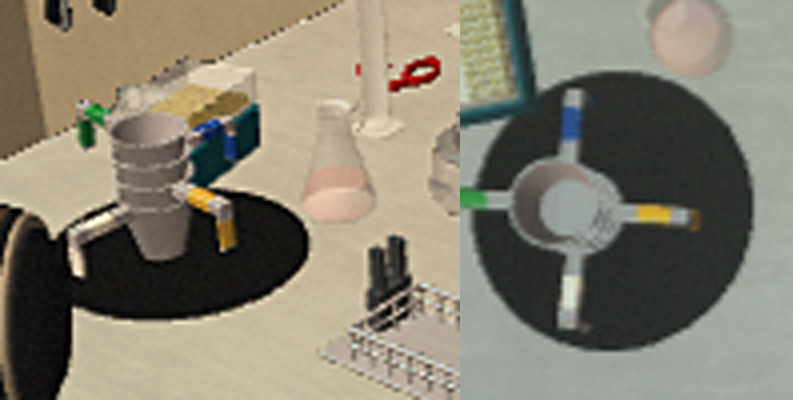

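```bash
python3 - <<'E'
from h import *
sc=get_image("scene");w=dict(np.load("w23.npz"));t=get_image("top")
for z in (.059,.079,.099,.119): print(z,proj(sc,(.5005,.372,z)).round(1), proj(sc,(.481,.345,z)).round(1))
for z in(.115,.119,.123):
    P=[onz(w,u/1.5,v/1.5,z,True)[:2] for u,v in [(325,173),(459,173),(392,107),(392,241)]];print("top rim",z,circ(P))
P=[onz(w,u/1.5,v/1.5,.083,True)[:2] for u,v in [(354,171),(430,171),(392,133),(392,209)]];print("floor",circ(P))
a=cv2.resize(sc["color"][140:200,130:185],None,fx=9,fy=9,interpolation=cv2.INTER_CUBIC)
cv2.imwrite("pics/z24.png",a)
cv2.imwrite("pics/t24.png",cv2.resize(t["color"][70:240,125:375],None,fx=3,fy=3,interpolation=cv2.INTER_CUBIC))
E
```

```text
0.059 [158.9 173.5] [160.3 177.9]
0.079 [158.3 168.3] [159.6 172.6]
0.099 [157.6 163.1] [158.9 167.3]
0.119 [156.9 157.7] [158.2 161.9]
top rim 0.115 (array([0.49972728, 0.37323156]), np.float64(0.03438011365248746))
top rim 0.119 (array([0.49972053, 0.37307152]), np.float64(0.0337772412198648))
top rim 0.123 (array([0.49971379, 0.37291148]), np.float64(0.033174368787235856))
floor (array([0.49968313, 0.37258407]), np.float64(0.02210568923603934))
```

View pics/z24.png

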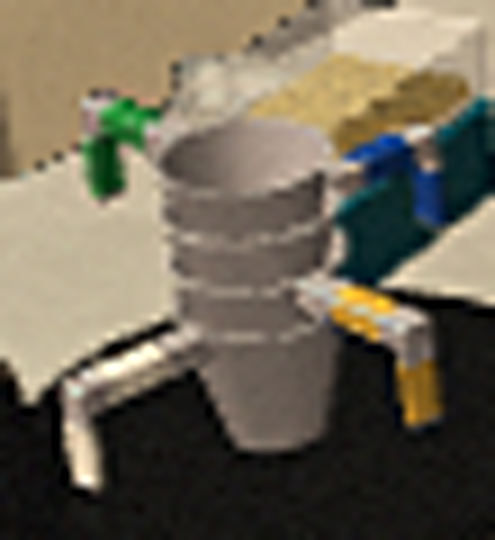

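View pics/t24.png

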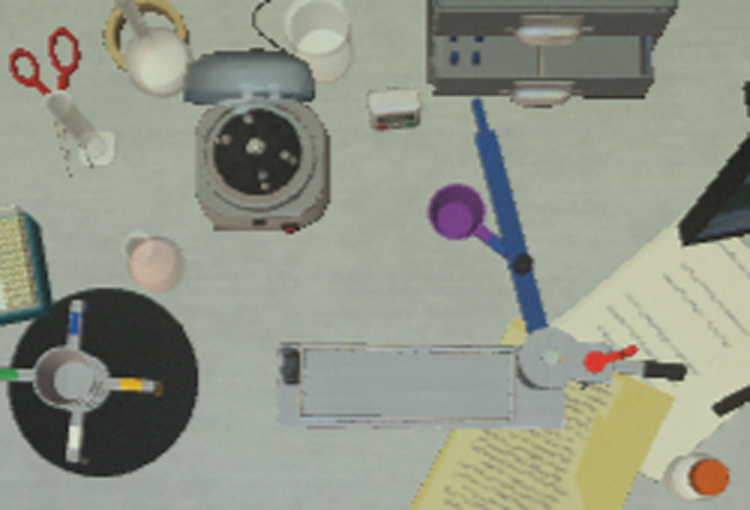

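```bash
python3 - <<'E'
from h import *
t=get_image("top");
k=onz(t,125+522/3,70+263.5/3,.130)[:2];e=onz(t,125+478/3,70+100/3,.100)[:2]
for p in(k,e):
    d=p-np.array([.5208,-.1615]);print(p,np.hypot(*d),np.arctan2(d[0],d[1]))
s=sense();print(s["tool_pos"],s["clock"])
E
```

```text
[ 0.62330509 -0.13261437] 0.10649728596351109 1.2961220373157636
[ 0.82179112 -0.08801871] 0.3098308439064011 1.3313489184739093
[0.50408584 0.43808036 0.19909301] 61.9
```

The nest looks right: rim spacing is even and the handles are about 90° apart. The bar reads about 1.33 rad and may have been dragged back slightly on release, so I'll nudge it to its stop again with closed fingers.

apply_moves --rows "0 0 10 0 0 0 0;0 0 10 0 0 0 0;0 0 10 0 0 0 0;0 0 10 0 0 0 0;0 0 10 0 0 0 0;0 0 10 0 0 0 0;0 0 10 0 0 0 0;0 0 10 0 0 0 0;0 0 10 0 0 0 0"

```text
clock: 63.02
tool_pos: [0.5044, 0.4384, 0.1998]
eef_rot: [-180.0, -0.1, 176.7]
ft_force: [-0.8, -0.9, 0.1]
gripper_width: 0.0001
```

apply_moves --rows "0 0 0 -15.5 -51.6 0 0;0 0 0 -15.5 -51.6 0 0;0 0 0 -15.5 -51.6 0 0;0 0 0 -15.5 -51.6 0 0;0 0 0 -15.5 -51.6 0 0;0 0 0 -15.5 -51.6 0 0;0 0 0 -15.5 -51.6 0 0;0 0 0 -15.5 -51.6 0 0;0 0 0 -15.5 -51.6 0 0;0 0 0 -15.5 -51.6 0 0;0 0 0 0 0 0 0;0 0 0 0 0 0 0"

```text
clock: 64.53
tool_pos: [0.6322, -0.0846, 0.1998]
eef_rot: [179.9, -0.1, 177.0]
ft_force: [-0.0, 0.5, -0.8]
gripper_width: -0.0002
```

```bash
python3 look.py 25
```

```text
[ 0.63221871 -0.08458168  0.19983661] [ 1.79948831e+02 -8.83741895e-02  1.76976688e+02] [-0.04510638  0.53342718 -0.75698472] -0.00016366587606799897 64.525
axis [ 0.56631057 -0.08110069]
```

View pics/w25.png

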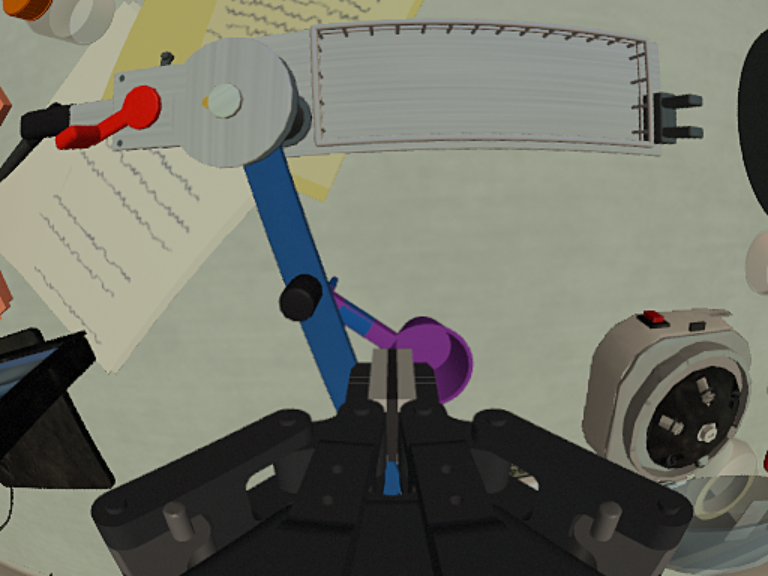

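apply_moves --rows "0 0 0 0 0 45 0;0 0 0 0 0 40 0;0 0 0 0 0 8 0;0 0 0 0 -12 0 0;0 0 0 0 -12 0 0;0 0 0 0 0 0 0"

```text
clock: 65.42
tool_pos: [0.633, -0.1105, 0.1098]
eef_rot: [-179.9, 0.2, 176.9]
ft_force: [-0.5, -0.5, -0.4]
gripper_width: 0.0003
```

apply_moves --rows "0 0 0 0 -4 0 0;0 0 0 0 0 0 0"

```text
clock: 65.68
tool_pos: [0.6315, -0.1131, 0.1081]
eef_rot: [-180.0, 0.0, 177.0]
ft_force: [0.4, -0.5, 0.1]
gripper_width: -0.0002
```

apply_moves --rows "0 0 0 0 -4 0 0;0 0 0 0 0 0 0"

```text
clock: 65.92
tool_pos: [0.6316, -0.1158, 0.1078]
eef_rot: [179.9, 0.1, 177.0]
ft_force: [2.3, 4.3, 1.2]
gripper_width: -0.0001
```

apply_moves --rows "0 0 0 0 -3 0 0;0 0 0 0 0 0 0"

```text
clock: 66.18
tool_pos: [0.632, -0.1176, 0.1079]
eef_rot: [179.8, 0.1, 177.0]
ft_force: [2.2, 7.7, 0.5]
gripper_width: -0.0004
```

apply_moves --rows "0 0 0 0 8 0 0;0 0 0 0 20 0 0;0 0 0 0 0 -30 0;0 0 0 0 0 -45 0;0 0 0 0 0 -40 0;0 0 0 0 40 0 0;0 0 0 30 50 0 0;0 0 0 30 50 0 0;0 0 0 30 50 0 0;0 0 0 0 0 0 0;0 0 0 0 0 0 0"

```text
clock: 67.55
tool_pos: [0.5524, 0.1029, 0.2227]
eef_rot: [-179.9, 0.0, 177.1]
ft_force: [-0.1, 0.5, 0.4]
gripper_width: -0.0001
```

```bash
python3 look.py 26; python3 - <<'E'
from h import *
t=get_image("top");sc=get_image("scene")
cv2.imwrite("pics/t26.png",cv2.resize(t["color"][70:240,125:375],None,fx=3,fy=3,interpolation=cv2.INTER_CUBIC))
cv2.imwrite("pics/s26.png",cv2.resize(sc["color"][125:285,120:360],None,fx=3,fy=3,interpolation=cv2.INTER_CUBIC))
E
```

```text
[0.55237633 0.10290721 0.22272515] [-1.79940166e+02  4.22067599e-02  1.77116403e+02] [-0.09330268  0.49260662  0.40593138] -9.292567912838251e-05 67.55
axis [0.4864599  0.10622748]
```

View pics/t26.png

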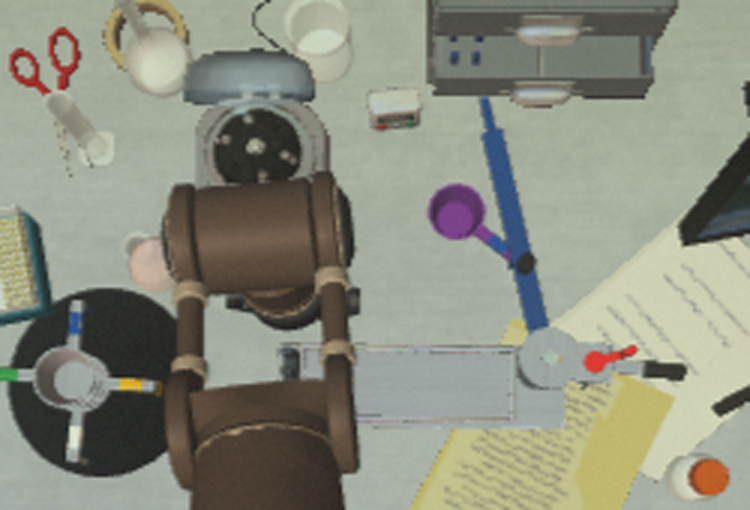

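View pics/s26.png

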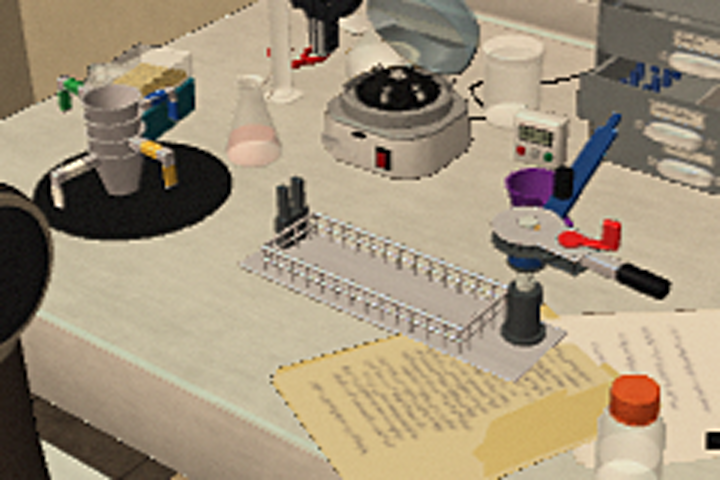

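```bash
python3 -c "
from station import *
print(job_done())"
```

```text
the job is handed in; nothing more can be done
None
```

I finished the job and handed it in at about 68 s of the 200 s allowed. No verdict is reported at hand-in.

**What I did**
- **Clamp:** I flipped the red lever to its loosening side and worked the ratchet in four driving strokes. I stopped when the handle came up against a hard stop at about 15 N. The bar knob had risen about 26 mm, which matches a fully loosened spindle.
- **Bar:** I swung the blue bar clear by its knob until it met its stop at about 7 N.
- **Dippers:** I nested yellow, then blue, then green in the white dipper. Each handle is turned about 90° from the next.

**Last checks**
- **Nest:** It stands upright on the mat, and the dippers' rims are evenly spaced at about 20 mm, so all look fully seated. The base did not visibly move at any point.
- **Bystanders:** The flask and the bottle are standing, and I left the purple dipper alone.
- **Robot:** The gripper is clear of everything.

**One check disagreed:** after the dippers were placed, the bar read about 1.30 to 1.33 rad, short of the 1.35 rad stop. I had probably dragged it back slightly on release. I pushed it to the stop again at about 8 N, and the last top picture shows it open further than before.

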